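Take the grinding ball out of the enamel mill and shut its hood

TASK

Grinding is finished: roll the porcelain ball round the mill's track to the gap in the keeper ring at the front, lift it out there and set it down gently in the green tray. Then press down the knuckle of the hood's locked stay to break it, and lower the hood by its handle gently until it is fully shut. Leave the tray and the other things on the bench where they are.

Things in the scene. Friction and masses are not known exactly. Their poses are not given: they have to be found in the camera images.
- mill: bench ball mill, fixed. Origin: axis of its track, at bench height; +x to its back (hood hinge), -x to its front, +y to its left; all mill measures are in this frame. Hub 90 mm across, top z 78 (cap nut to z 97); bowl wall: inside radius 109, outside 117, top z 84 mm. Base 244 mm wide, x -125 to 141; behind it a motor to x 198 mm.
- track_axis (a point): on the track's axis at ball-centre height (mill x 0, y 0, z 60). The ball runs round the hub on a circle of radius 77 mm, floor z 30 mm, either way round. A steel keeper ring on the wall (z 84 to 88) reaches in to radius 98, leaving a 53 mm slot over the track, so the ball cannot be lifted out there.
- gap (a point): where the ball's centre is when it lies in the middle of the gap: mill x -77, y 0, z 57 mm. Keeper and wall are missing only here, 48 degrees to either side of -x about the track axis; a low sill (inside radius 104, top z 42 mm) bounds the track. A dip across the floor, the ball sinks 3 mm, stops it from rolling on.
- ball_center (a point): centre of the porcelain grinding ball: white, smooth, 60 mm in diameter, 0.2 to 0.35 kg. It starts in the right back part of the track (34 to 86 degrees from +x towards -y, seen from the track axis); the place behind it, from where it can be pushed to the front, is under the hood. Centre at z 60 mm. Ball and track are polished and slip and roll easily.
- hood (a joint): hood angle, rad: 0 = propped open on the locked stay (60 degrees above level), grows as it comes down, 1.047 = fully shut. Clear sheet in an aluminium frame, 238 mm long, 236 wide, sides 32 deep, 0.6 kg. Its stiff hinge alone holds it up only above about 45 degrees (joint under 0.25); below that it falls unless held.
- hood_hinge (a point): hood's hinge axis (along mill y) in the middle: mill x 128, y 0, z 91 mm. Open, the hood leans forward over the back half of the track, its front edge above the middle of the mill: a gripper pointing straight down does not fit at the back of the track, one leaning back about 35 degrees towards the robot does.
- hood_handle (a point): middle of the hood's handle: round steel bar, 12 mm in diameter, 100 mm long along mill y, 37 mm in front of the hood's front edge, on a post at either end. 275 mm from the hinge axis, 14 mm off the hood's plane. At the start at mill x about 3, z about 336 mm; shut: x -147, z 105 mm. It turns with the hood.
- knuckle_knob (a point): centre of the black round knob, 22 mm in diameter, 24 mm long along y, at the knuckle of the folding stay, on the mill's left (mill y 158; at the start x 11, z 125 mm). The locked knuckle stands just above the stay's straight line, on a stop. Pressed down 30 to 40 mm with a few newtons it folds and the hood comes down 5 to 10 degrees and stays. Shut: z 17 mm.
- stay_pivot (a point): lower pivot of the hood's stay, on the mill's left side: mill x -64, y 132, z 85 mm. Stay: two steel bars of 85 mm, pivot to knuckle, knuckle to the hood's side 75 mm from its hinge. The knob swings down and back round this pivot (axis along y) as the stay folds. Locked, the stay keeps the hood from closing.
- handpiece (a point): lowest point of the flexible-shaft handpiece that hangs above the bench left of the mill: a fixed upright rod 21 mm thick, from here (z 367 mm) up to z 517 mm; keep the wrist clear of it. The bench lamp's arm and head hang higher, from z 690 mm up.
- tray: green enamelled rinse tray, loose, 216 mm long (its y axis), 154 mm wide (its x axis), 50 mm high; origin at the middle of its underside, floor 3 mm thick, inside about 198 x 136 mm. Stands right of the mill, long side roughly along x.
- flux_pot: bystander: white pot with a green lid, 53 mm across and 48 mm high, left of the mill's front
- calliper: bystander: steel calliper, 200 mm long, lying left of the mill
- block: bystander: steel bench block, 64 x 64 x 18 mm, lying left of the mill

How it is judged:
On the way, in this order (a step that is already met when the one before it is completed fails the run):
1. the ball lies in the gap at the front of the track (within 15 mm of its middle, still down in the track) (horizontal distance between ball_center and gap below 0.015 m and height (world z) of ball_center below 0.07 m), for 0.1 s.
2. the ball lies released and still in the tray while the hood is still open (x of ball_center in the frame of tray between -0.05 and 0.05 m and y of ball_center in the frame of tray between -0.08 and 0.08 m and z of ball_center in the frame of tray below 0.04 m and angle between tray's own z axis and vertical below 0.05 rad and linear speed of ball below 0.05 m/s and contact force between the fingers and ball below 0.1 N and value of joint hood below 0.2 rad), for 0.2 s.
At the end, for the whole second after the job is handed in: the hood is fully shut (within 0.03 rad) and the ball lies still on the floor of the upright tray (value of joint hood above 1.017 rad and linear speed of ball below 0.05 m/s and x of ball_center in the frame of tray between -0.05 and 0.05 m and y of ball_center in the frame of tray between -0.08 and 0.08 m and z of ball_center in the frame of tray below 0.04 m and angle between tray's own z axis and vertical below 0.05 rad); the robot touches nothing.
It fails at once if the hood is let fall or slammed (coming down faster than 1.8 rad/s) (velocity of joint hood above 1.8 rad/s and value of joint hood above 0.1 rad).
It fails at once if the ball is dropped or thrown (faster than 0.6 m/s while the fingers do not touch it) (linear speed of ball above 0.6 m/s and contact force between the fingers and ball below 0.05 N).
It fails at once if the tray is shoved by more than 40 mm (distance of tray from where it was at the start of the episode above 0.04 m).
It fails at once if another thing on the bench is moved by more than 30 mm (distance of any of flux_pot, calliper, block from where it was at the start of the episode above 0.03 m).
It also fails if it takes over 72 s, if anything falls off the work surface, if the arm or the gripper's body presses on something with over 40 N, if the wrist force passes 120 N, or if a joint passes its speed limit or range.

ROBOT

A 7-joint arm with a two-finger parallel gripper is mounted at the origin on a cart in front of the work surface, level with it; the furniture and walls round the work are solid. World frame = base frame: x ahead of the robot, y to its left, z up, the work surface at z = 0. Lengths are in m, angles in rad, forces in N, time in s.
With the tool pointing down it reaches from about 0.425 to 0.825 m from the base axis. Payload 3.6 kg.
Tool frame: the origin (TCP) lies between the finger pads; the fingertips stand 8 mm ahead of it and the grasp point (between the pads) lies 11 mm behind it; z points along the fingers, y is the line along which they close (so a half turn about z gives the same grasp; the last joint's range is limited). The gripper opens to 93 mm and grips with 3 to 60 N. Pads are 15 mm wide; open, the fingers measure 128 mm over their backs; the gripper's body (75 mm by 188 mm) begins 65 mm behind the grasp point.
Start: joints at [1.196, 0.615, -0.013, 1.423, 0.008, 1.103, -0.04], TCP at [0.222, -0.611, 0.227] pointing down, gripper open.
Joint ranges: [-3.12, 3.12], [-0.3, 2.06], [-1.34, 1.32], [0.26, 2.42], [-1.36, 4.5], [0.01, 1.98], [-2.84, 2.84]. Speed limits (rad/s): [2.79, 2.79, 3.14, 3.14, 3.14, 3.14, 3.14].

INTERFACE

Orientations are given as a unit quaternion [x, y, z, w].
In Python, from rig import monitor, cams, ctrl gives the robot as it stands.
- The arm moves only by the tool drive_tool, never from a script. Its argument "steps" is a list of rows, each a list of 6 numbers: the shift along the tool's x, y, z in mm, then the turn, a rotation vector about the tool's x, y, z in degrees. A call has exactly 5 rows; each row shifts and turns the commanded pose from where the row before left it, along the tool's axes as they then stand; what a row does not reach is not made up. A row lasts 1/10 s, in which the tool goes at most 50 mm and 8.59 degrees, less where a joint would pass 70% of its speed; a pose out of reach is approached as far as the arm can. A call with a gripper value outside its range is refused whole. "hand" is the opening, from 0 (shut) to 1 (fully open), set as the call begins (left out, the last holds). The fingers move at their own pace and stop on an object; "squeeze" is the grip in N (left out, the last holds). Time passes only in rows, so rows that do not move let the fingers close, or fill a call up. It gives the time, the measured TCP pose, the force, the opening and the grip force at its end, in the units of the state.
- monitor.sense(): the state, without advancing time (a new reading comes with each control period).
- cams.snapshot(name): name is "scene" or "top"; returns the picture (400x640x3 uint8, blue, green, red); there is no depth.
- cams.get_calibration(name): a dict with "vertical_fov" (degrees; the focal length in pixels is half the picture's height over the tangent of half this angle, whatever the lens; pixels are square), "cx", "cy" (the principal point, pixels), "extrinsics" (4x4, takes a point from camera to world coordinates). Camera axes: x right, y down, z forward; pixel columns grow to the right and rows downward; lengths in m; the calibration is good to about 2 mm. A picture is of the moment at which its call begins. get_calibration takes no time and is no camera call.
- ctrl.sign_off(): hands the job in; it is judged then, once.
The state is a dict: "time_s": time; "q": joint angles; "joint_velocities": joint speeds; "joint_torque": joint torques, N m; "tcp_pos": TCP position; "orientation": TCP orientation; "ft_force": force on the tool from outside, world axes, zero at the start; "wrist_torque": the same for the moment, N m; "gripper_width": finger opening in m; "gripper_force": force on a finger pad.
Only numpy, scipy, OpenCV 4.12 (cv2) and the standard library are available. Lean on these libraries where they do the work, as an engineer would, in place of code of your own. Each camera call takes 0.05 s, during which the arm holds its last target. There are 200 camera calls.

## Working session

There is one attempt and no reset: what is moved stays moved. The work goes in short steps, Python scripts to look and compute and a tool call to move; the robot and the scene stay as the last step left them, time stands still between calls to the robot, and variables do not carry over. Pictures are saved under pics/ and viewed, at most 10 in all, crops included, and the job is handed in when it is done.

Besides the shell and the picture viewer there is one more tool, called after "Request:" as a command line: name --pt "numbers of a row" for each row, then --argument value for the rest. drive_tool: Moves the arm, as the interface text tells. Its arguments: {"type":"object","properties":{"steps":{"type":"array","items":{"type":"array","items":{"type":"number"}}},"hand":{"type":"number"},"squeeze":{"type":"number"}},"required":["steps"]}

```bash
ls; mkdir -p pics
python3 - <<'E'
from rig import monitor, cams, ctrl
import cv2, numpy as np
np.set_printoptions(precision=4,suppress=True)
for n in ("scene","top"):
    cv2.imwrite(f"pics/{n}0.png",cams.snapshot(n)); print(n,cams.get_calibration(n))
print(monitor.sense())
E
```

```text
pics
scene {'vertical_fov': 45.3627166858027, 'cx': 318.1237599809456, 'cy': 192.81279268068715, 'extrinsics': array([[-0.5279, -0.4157,  0.7406, -0.3508],
       [-0.8493,  0.254 , -0.4628,  0.4525],
       [ 0.0042, -0.8733, -0.4871,  0.826 ],
       [ 0.    ,  0.    ,  0.    ,  1.    ]])}
top {'vertical_fov': 50.91162579278406, 'cx': 316.55186930839335, 'cy': 199.17943290938234, 'extrinsics': array([[-0.2195, -0.9234,  0.3149,  0.1079],
       [-0.9756,  0.2073, -0.0724,  0.0012],
       [ 0.0016, -0.3231, -0.9464,  1.5469],
       [ 0.    ,  0.    ,  0.    ,  1.    ]])}
{'time_s': 0.1, 'q': array([ 1.1965,  0.6158, -0.0126,  1.4247,  0.0081,  1.1034, -0.0404]), 'joint_velocities': array([-0.0009, -0.0007,  0.0005, -0.0026,  0.0003,  0.0012,  0.0015]), 'joint_torque': array([  0.0017, -46.0038,   0.2102, -16.6243,  -0.0612,   0.017 ,
         0.0001]), 'tcp_pos': array([ 0.2213, -0.6104,  0.2256]), 'orientation': array([ 0.9849,  0.173 , -0.0002, -0.0011]), 'ft_force': array([-0.2867, -0.2398,  0.2268]), 'wrist_torque': array([ 0.0067, -0.034 ,  0.027 ]), 'gripper_force': 0.0, 'gripper_width': 0.09303475440533213}
```

View pics/scene0.png

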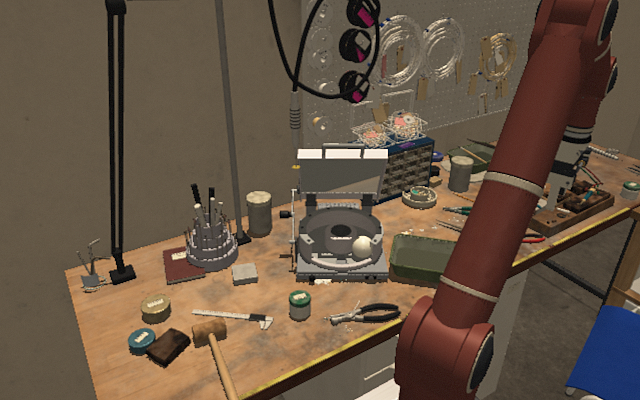

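View pics/top0.png

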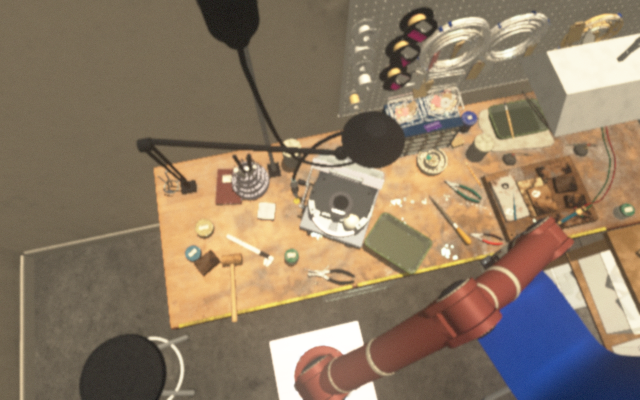

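Scene view: mill centred about (342,235), ball at (362,247), hood open with handle at (343,148), knob at (285,214), tray at about (420,258). Top view: mill about (340,205), tray (397,243). I'll zoom in on both.

Run:
```python
import cv2
a=cv2.imread("pics/scene0.png")[130:300,265:465]; cv2.imwrite("pics/sc.png",cv2.resize(a,None,fx=3.5,fy=3.5,interpolation=cv2.INTER_CUBIC))
a=cv2.imread("pics/top0.png")[140:290,270:450]; cv2.imwrite("pics/tc.png",cv2.resize(a,None,fx=4,fy=4,interpolation=cv2.INTER_CUBIC))
```

```text
(no output)
```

View pics/sc.png

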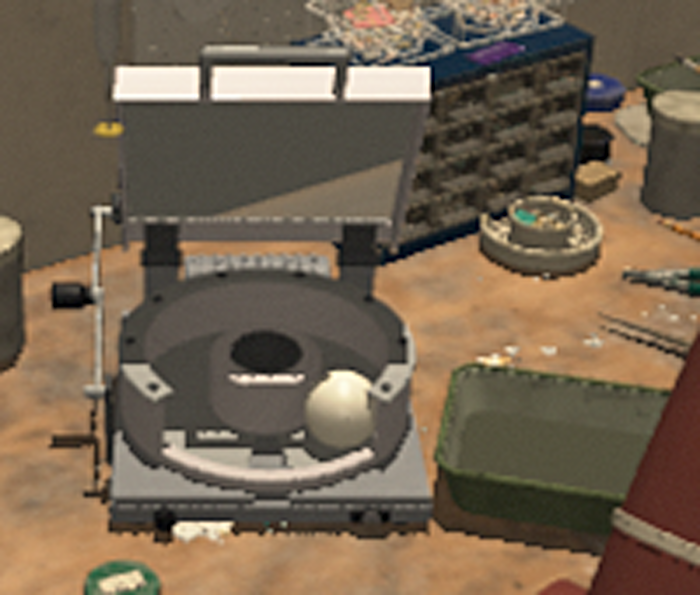

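View pics/tc.png

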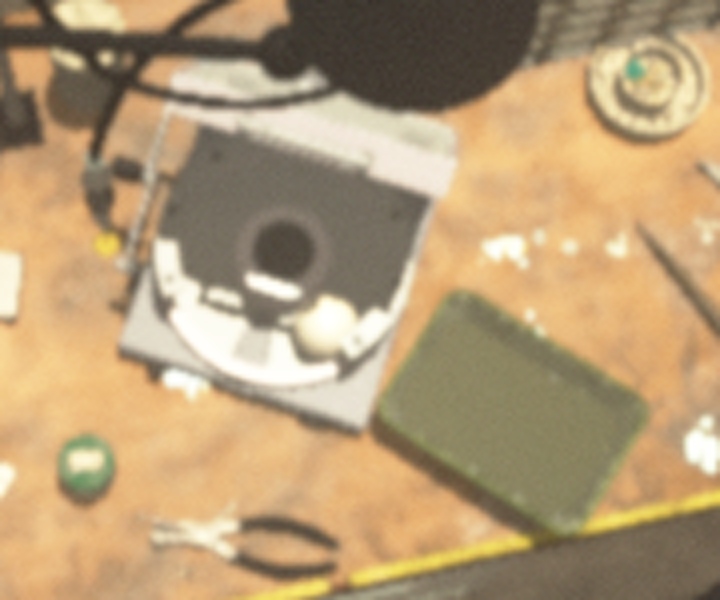

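The scene crop gives handle ends (205,50) and (345,50), knob (70,295), stay pivot (95,390), cap nut (266,352), ball (341,408). The top crop gives cap nut (285,248), knob (128,168), ball (326,325) and the tray outline. Next I fit the poses.

```bash
cat > h.py <<'E'
import numpy as np, cv2
from scipy.optimize import least_squares
from scipy.spatial.transform import Rotation as R
from rig import monitor, cams, ctrl
np.set_printoptions(precision=4,suppress=True)
CAL={n:cams.get_calibration(n) for n in("scene","top")}
def proj(n,P):
    c=CAL[n];E=np.linalg.inv(c["extrinsics"]);f=200/np.tan(np.radians(c["vertical_fov"])/2)
    p=np.atleast_2d(P)@E[:3,:3].T+E[:3,3]
    return p[:,:2]/p[:,2:]*f+[c["cx"],c["cy"]]
def back(n,px,z):
    c=CAL[n];E=c["extrinsics"];f=200/np.tan(np.radians(c["vertical_fov"])/2)
    d=E[:3,:3]@np.array([(px[0]-c["cx"])/f,(px[1]-c["cy"])/f,1]);return E[:3,3]+d*(z-E[2,3])/d[2]
S=lambda u,v:(265+u/3.5,130+v/3.5)
T=lambda u,v:(270+u/4,140+v/4)
def m2w(m,P):
    P=np.atleast_2d(P)/1000.;c,s=np.cos(m[2]),np.sin(m[2])
    return np.c_[m[0]+c*P[:,0]-s*P[:,1],m[1]+s*P[:,0]+c*P[:,1],P[:,2]]
E
cat > fit.py <<'E'
from h import *
obs=[("scene",S(205,50),(3,50,336)),("scene",S(345,50),(3,-50,336)),("scene",S(70,295),(11,158,125)),("scene",S(95,390),(-64,136,85)),("scene",S(266,350),(0,0,95)),
("top",T(285,248),(0,0,95)),("top",T(128,168),(11,158,125)),("top",T(125,262),(-64,136,85))]
f=lambda m:np.concatenate([proj(n,m2w(m,P))[0]-p for n,p,P in obs])
r=least_squares(f,[.6,0,-.4],loss="soft_l1");print(r.x,np.degrees(r.x[2]));print(f(r.x).reshape(-1,2))
for n,p in(("scene",S(341,408)),("top",T(326,325))):
    b=back(n,p,.06);c,s=np.cos(r.x[2]),np.sin(r.x[2]);d=b[:2]-r.x[:2];l=np.array([c*d[0]+s*d[1],-s*d[0]+c*d[1]])
    print("ball",n,b,l*1000,np.hypot(*l),np.degrees(np.arctan2(l[1],l[0])))
print("cap",back("scene",S(266,350),.095),back("top",T(285,248),.095))
print("traytop corners",[back("top",T(*p),.05) for p in((460,290),(648,408),(570,530),(380,415))])
print([back("scene",S(*p),.05) for p in((455,368),(440,465))])
for n,p in(("scene",(299,306)),("top",(291,257))):print("pot",back(n,p,.04))
E
python3 fit.py
```

```text
[ 0.5656 -0.1975 -0.5574] -31.939208799688565
[[ 0.9326  1.5584]
 [ 0.1305  1.7319]
 [-0.1859  0.1415]
 [-0.425   0.4358]
 [ 0.5048 -4.1029]
 [ 0.2868 -1.3791]
 [-0.4309 -0.3672]
 [-0.6593  0.0068]]
ball scene [ 0.4941 -0.2191  0.06  ] [-49.2272 -56.2123] 0.07472043471518489 -131.20986817922633
ball top [ 0.4909 -0.2189  0.06  ] [-52.0371 -57.7161] 0.07771109130951574 -132.03794570158695
cap [ 0.5493 -0.1847  0.095 ] [ 0.5607 -0.1952  0.095 ]
traytop corners [array([ 0.4989, -0.3505,  0.05  ]), array([ 0.3532, -0.4871,  0.05  ]), array([ 0.2626, -0.3855,  0.05  ]), array([ 0.4004, -0.2474,  0.05  ])]
[array([ 0.5014, -0.3414,  0.05  ]), array([ 0.4068, -0.2478,  0.05  ])]
pot [0.4007 0.0348 0.04  ]
pot [0.4138 0.0248 0.04  ]
```

Run:
```python
from h import *
A=[]
a=cams.snapshot("scene");t=cams.snapshot("top")
cv2.imwrite("pics/s1.png",a);cv2.imwrite("pics/t1.png",t)
for n,i,j,(x0,x1,y0,y1) in (("scene",a,cv2.imread("pics/scene0.png"),(335,395,220,275)),("top",t,cv2.imread("pics/top0.png"),(335,370,205,240))):
    for im in(j,i):
        g=im[y0:y1,x0:x1].astype(int); 
        # ball is cream: blue clearly below red, bright
        m=(g[...,2]>110)&(g[...,2]-g[...,0]>18); m=m.astype(np.uint8)
        k,l,st,c=cv2.connectedComponentsWithStats(m); b=1+np.argmax(st[1:,4]); print(n,st[b],c[b]+[x0,y0])
print(monitor.sense()["time_s"])
```

```text
scene [ 17   0  43  52 892] [376.8498 241.574 ]
scene [ 17   0  43  52 884] [376.9038 241.526 ]
top [  0   0  35  35 969] [353.58   222.1703]
top [  0   0  35  35 966] [353.5994 222.1625]
0.2
```

The picture is unchanged, so the ball is at rest at about −132° in the mill frame. That is the front right, at the edge of the gap rather than in the back part. I'll trust the images and push it to the front with closed fingers. First I need a planner.

```bash
cat >> h.py <<'E'
from scipy.linalg import expm,logm
M=np.array([.565,-.197,-.5574])
def tool(point,yaz,lean,off,world=False):
    """pose with the point 'off' m ahead of TCP at point (mill mm); yaz = world azimuth deg of tool y; top leans to tool x"""
    P=np.array(point,float)/1000 if world else m2w(M,point)[0]
    a=np.radians(yaz+90);L=np.radians(lean);h=np.array([np.cos(a),np.sin(a),0]);Z=np.array([0,0,1.])
    z=-np.sin(L)*h-np.cos(L)*Z;x=np.cos(L)*h-np.sin(L)*Z
    T=np.eye(4);T[:3,:3]=np.c_[x,np.cross(z,x),z];T[:3,3]=P-off*z;return T
def now():
    s=monitor.sense();T=np.eye(4);T[:3,:3]=R.from_quat(s["orientation"]).as_matrix();T[:3,3]=s["tcp_pos"];return T
def plan(A,B,n,name=""):
    t=expm(np.real(logm(np.linalg.inv(A)@B))/n)
    mid=A@np.linalg.matrix_power(t,n//2)
    print(name,n,"rows",np.round(np.r_[t[:3,3]*1000,R.from_matrix(t[:3,:3]).as_rotvec(degrees=True)],2).tolist(),"mid",mid[:3,3])
MA=np.degrees(M[2])
def polar(r,ph,z):return (r*np.cos(np.radians(ph)),r*np.sin(np.radians(ph)),z)
def Rz(T,deg):
    Q=np.eye(4);Q[:3,:3]=R.from_euler("z",deg,degrees=True).as_matrix();C=np.eye(4);C[:2,3]=M[:2]
    return C@Q@np.linalg.inv(C)@T
E
python3 - <<'E'
from h import *
for n,p in(("scene",(296,167)),("top",(296.5,201)),("top",(294.5,181)),("scene",(294,165))):print("rod",n,back(n,p,.367))
P=tool(polar(70,-88,50),MA-88+180,20,.008)
A=P.copy();A[:3,3]-=.16*P[:3,2]
print(A[:3,3],P[:3,3])
N=now();V=N.copy();V[:3,3]=[.36,-.42,.30];V[:3,:3]=A[:3,:3]
plan(N,V,20,"via");plan(V,A,10,"above");plan(A,P,10,"down")
Q=Rz(P,-54);plan(P,Q,15,"push")
E
```

```text
rod scene [ 0.4702 -0.0033  0.367 ]
rod top [ 0.5079 -0.0298  0.367 ]
rod top [ 0.5715 -0.0369  0.367 ]
rod scene [ 0.4812 -0.0045  0.367 ]
[ 0.4803 -0.229   0.2079] [ 0.5277 -0.2563  0.0575]
via 20 rows [12.4, 7.4, -5.32, -1.14, -0.53, -6.43] mid [ 0.3505 -0.5636  0.2753]
above 10 rows [2.31, 22.56, 8.96, 0.0, 0.0, 0.0] mid [ 0.4201 -0.3245  0.2539]
down 10 rows [0.0, 0.0, 16.0, 0.0, 0.0, 0.0] mid [ 0.504  -0.2426  0.1327]
push 15 rows [4.13, 0.31, -1.5, 1.23, 0.0, 3.38] mid [ 0.506  -0.2348  0.0575]
```

Request:
drive_tool --hand 0 --squeeze 20 --pt "12.4 7.4 -5.3 -1.14 -0.53 -6.43" --pt "12.4 7.4 -5.3 -1.14 -0.53 -6.43" --pt "12.4 7.4 -5.3 -1.14 -0.53 -6.43" --pt "12.4 7.4 -5.3 -1.14 -0.53 -6.43" --pt "12.4 7.4 -5.3 -1.14 -0.53 -6.43"

```text
time_s: 0.7
tcp_pos: [0.2933, -0.6073, 0.2527]
orientation: [0.896, 0.441, -0.014, 0.052]
ft_force: [-0.6, -0.5, -0.2]
gripper_width: 0.0575
gripper_force: 0.0
```

Request:
drive_tool --pt "12.4 7.4 -5.3 -1.14 -0.53 -6.43" --pt "12.4 7.4 -5.3 -1.14 -0.53 -6.43" --pt "12.4 7.4 -5.3 -1.14 -0.53 -6.43" --pt "12.4 7.4 -5.3 -1.14 -0.53 -6.43" --pt "12.4 7.4 -5.3 -1.14 -0.53 -6.43"

```text
time_s: 1.2
tcp_pos: [0.351, -0.5633, 0.2757]
orientation: [0.735, 0.67, -0.027, 0.1]
ft_force: [0.1, 0.0, 0.1]
gripper_width: 0.0177
gripper_force: 0.0
```

Request:
drive_tool --pt "12.4 7.4 -5.3 -1.14 -0.53 -6.43" --pt "12.4 7.4 -5.3 -1.14 -0.53 -6.43" --pt "12.4 7.4 -5.3 -1.14 -0.53 -6.43" --pt "12.4 7.4 -5.3 -1.14 -0.53 -6.43" --pt "12.4 7.4 -5.3 -1.14 -0.53 -6.43"

```text
time_s: 1.7
tcp_pos: [0.376, -0.4933, 0.292]
orientation: [0.514, 0.846, -0.038, 0.14]
ft_force: [-0.0, -0.7, 0.3]
gripper_width: 0.0006
gripper_force: 0.0
```

Request:
drive_tool --pt "12.4 7.4 -5.3 -1.14 -0.53 -6.43" --pt "12.4 7.4 -5.3 -1.14 -0.53 -6.43" --pt "12.4 7.4 -5.3 -1.14 -0.53 -6.43" --pt "12.4 7.4 -5.3 -1.14 -0.53 -6.43" --pt "12.4 7.4 -5.3 -1.14 -0.53 -6.43"

```text
time_s: 2.2
tcp_pos: [0.3597, -0.4194, 0.3001]
orientation: [0.251, 0.952, -0.045, 0.169]
ft_force: [0.0, 0.4, -1.1]
gripper_width: 0.0004
gripper_force: 0.0
```

Request:
drive_tool --pt "2.3 22.5 9 0 0 0" --pt "2.3 22.5 9 0 0 0" --pt "2.3 22.5 9 0 0 0" --pt "2.3 22.5 9 0 0 0" --pt "2.3 22.5 9 0 0 0"

```text
time_s: 2.7
tcp_pos: [0.42, -0.3245, 0.2536]
orientation: [0.254, 0.951, -0.045, 0.169]
ft_force: [0.3, -0.0, 0.4]
gripper_width: 0.0004
gripper_force: 0.0
```

Request:
drive_tool --pt "2.3 22.5 9 0 0 0" --pt "2.3 22.5 9 0 0 0" --pt "2.3 22.5 9 0 0 0" --pt "2.3 22.5 9 0 0 0" --pt "2.3 22.5 9 0 0 0"

```text
time_s: 3.2
tcp_pos: [0.4802, -0.2293, 0.2073]
orientation: [0.254, 0.951, -0.045, 0.169]
ft_force: [0.4, 0.1, -0.1]
gripper_width: 0.0005
gripper_force: 0.0
```

Run:
```python
from h import *
P=tool(polar(70,-88,50),MA-88+180,20,.008)
plan(now(),P,10,"down")
a=cams.snapshot("scene");t=cams.snapshot("top")
a=cv2.resize(a[80:290,245:425],None,fx=2.6,fy=2.6,interpolation=cv2.INTER_CUBIC)
t=cv2.resize(t[150:290,280:390],None,fx=3,fy=3,interpolation=cv2.INTER_CUBIC)
o=np.zeros((546,800,3),np.uint8);o[:a.shape[0],:a.shape[1]]=a;o[:t.shape[0],a.shape[1]:a.shape[1]+t.shape[1]]=t[:,:800-a.shape[1]];cv2.imwrite("pics/v2.png",o);print(a.shape,t.shape)
```

```text
down 10 rows [0.01, 0.03, 15.95, -0.0, 0.01, 0.01] mid [ 0.504  -0.2428  0.1324]
(546, 468, 3) (420, 330, 3)
```

View pics/v2.png

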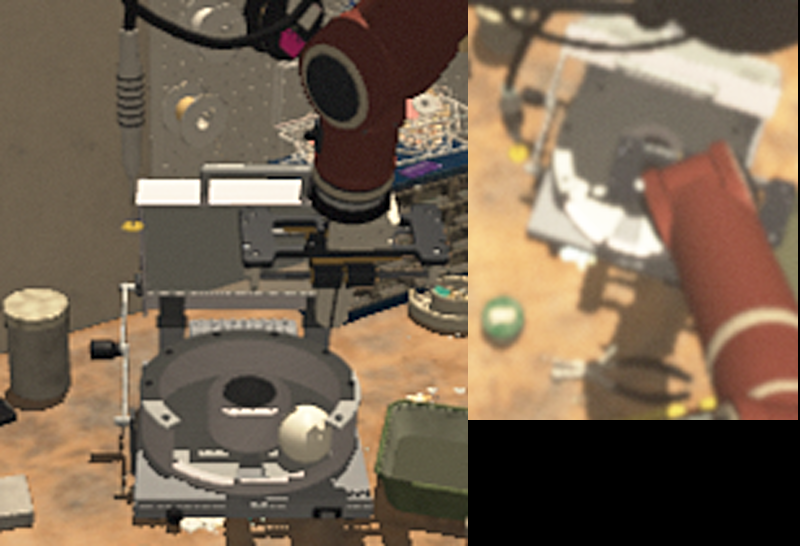

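The view shows the gripper clear in front of the hood and the ball still at the right end of the gap, crop (305,435). Going down.

Request:
drive_tool --pt "0 0 16 0 0 0" --pt "0 0 16 0 0 0" --pt "0 0 16 0 0 0" --pt "0 0 16 0 0 0" --pt "0 0 16 0 0 0"

```text
time_s: 3.8
tcp_pos: [0.5033, -0.2454, 0.1323]
orientation: [0.255, 0.951, -0.046, 0.169]
ft_force: [-0.5, -0.4, 0.6]
gripper_width: 0.0006
gripper_force: 0.0
```

Request:
drive_tool --pt "0 0 16 0 0 0" --pt "0 0 16 0 0 0" --pt "0 0 16 0 0 0" --pt "0 0 16 0 0 0" --pt "0 0 15 0 0 0"

```text
time_s: 4.3
tcp_pos: [0.5271, -0.2591, 0.0581]
orientation: [0.254, 0.951, -0.046, 0.169]
ft_force: [-1.4, 0.4, -0.6]
gripper_width: 0.0001
gripper_force: 0.0
```

Run:
```python
from h import *
N=now();P=tool(polar(70,-88,50),MA-88+180,20,.008)
plan(N,Rz(P,-54),20,"push");print(N[:3,3],P[:3,3],monitor.sense()["ft_force"])
for p in((294.5,148),(294,150)):print(back("scene",p,.367))
print(back("top",(297,191),.367))
```

```text
push 20 rows [3.2, 0.31, -1.14, 0.92, 0.01, 2.54] mid [ 0.5042 -0.2342  0.0578]
[ 0.5271 -0.2591  0.0581] [ 0.5277 -0.2563  0.0575] [-1.3666  0.4415 -0.6443]
[ 0.5609 -0.0506  0.367 ]
[ 0.5515 -0.044   0.367 ]
[ 0.5385 -0.0377  0.367 ]
```

Request:
drive_tool --pt "3.2 0.3 -1.14 0.92 0 2.54" --pt "3.2 0.3 -1.14 0.92 0 2.54" --pt "3.2 0.3 -1.14 0.92 0 2.54" --pt "3.2 0.3 -1.14 0.92 0 2.54" --pt "3.2 0.3 -1.14 0.92 0 2.54"

```text
time_s: 4.8
tcp_pos: [0.514, -0.2477, 0.0587]
orientation: [0.365, 0.914, -0.065, 0.163]
ft_force: [0.3, -0.3, -0.6]
gripper_width: 0.0005
gripper_force: 0.1
```

Request:
drive_tool --pt "3.2 0.3 -1.14 0.92 0 2.54" --pt "3.2 0.3 -1.14 0.92 0 2.54" --pt "3.2 0.3 -1.14 0.92 0 2.54" --pt "3.2 0.3 -1.14 0.92 0 2.54" --pt "3.2 0.3 -1.14 0.92 0 2.54"

```text
time_s: 5.3
tcp_pos: [0.5043, -0.2339, 0.0586]
orientation: [0.47, 0.865, -0.083, 0.154]
ft_force: [0.8, -0.4, 0.3]
gripper_width: -0.0001
gripper_force: 0.1
```

Run:
```python
from h import *
N=now();P=tool(polar(70,-88,50),MA-88+180,20,.008)
print(N[:3,3],Rz(P,-27)[:3,3]);plan(N,Rz(P,-54),10,"push")
a=cams.snapshot("scene")
cv2.imwrite("pics/v3.png",cv2.resize(a[190:290,285:415],None,fx=4,fy=4,interpolation=cv2.INTER_CUBIC))
```

```text
[ 0.5043 -0.2339  0.0586] [ 0.5048 -0.2329  0.0575]
push 10 rows [3.2, 0.29, -1.05, 0.93, 0.01, 2.52] mid [ 0.4978 -0.2183  0.0581]
```

View pics/v3.png

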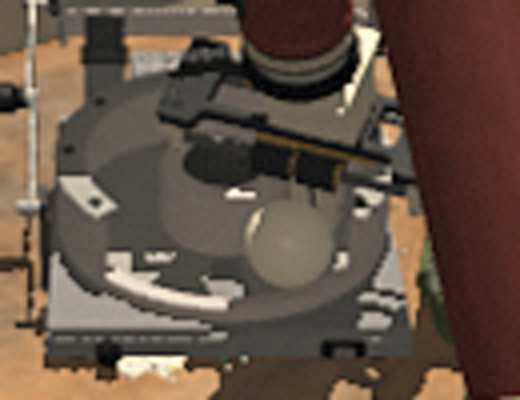

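The ball has moved on to crop (289,245), which is about px (357,251), with the fingers behind it. I'll keep pushing.

Request:
drive_tool --pt "3.2 0.3 -1.1 0.92 0 2.52" --pt "3.2 0.3 -1.1 0.92 0 2.52" --pt "3.2 0.3 -1.1 0.92 0 2.52" --pt "3.2 0.3 -1.1 0.92 0 2.52" --pt "3.2 0.3 -1.1 0.92 0 2.52"

```text
time_s: 5.85
tcp_pos: [0.4977, -0.218, 0.0581]
orientation: [0.568, 0.804, -0.1, 0.143]
ft_force: [-0.1, 0.3, 0.4]
gripper_width: 0.0004
gripper_force: 0.1
```

Request:
drive_tool --pt "3.2 0.3 -1.1 0.92 0 2.52" --pt "3.2 0.3 -1.1 0.92 0 2.52" --pt "3.2 0.3 -1.1 0.92 0 2.52" --pt "3.2 0.3 -1.1 0.92 0 2.52" --pt "0 0 0 0 0 0"

```text
time_s: 6.35
tcp_pos: [0.4961, -0.2026, 0.0574]
orientation: [0.64, 0.749, -0.112, 0.133]
ft_force: [0.6, 0.3, 0.6]
gripper_width: 0.0004
gripper_force: 0.0
```

Run:
```python
from h import *
N=now();P=tool(polar(70,-88,50),MA-88+180,20,.008)
print(N[:3,3],Rz(P,-54)[:3,3],"expect ball gap",proj("scene",m2w(M,(-77,0,57))),"before",back("scene",(357.3,251.3),.06))
a=cams.snapshot("scene")
cv2.imwrite("pics/v4.png",cv2.resize(a[190:290,285:415],None,fx=4,fy=4,interpolation=cv2.INTER_CUBIC))
```

```text
[ 0.4961 -0.2026  0.0574] [ 0.4951 -0.2017  0.0575] expect ball gap [[342.2684 253.6091]] before [ 0.4837 -0.1943  0.06  ]
```

View pics/v4.png

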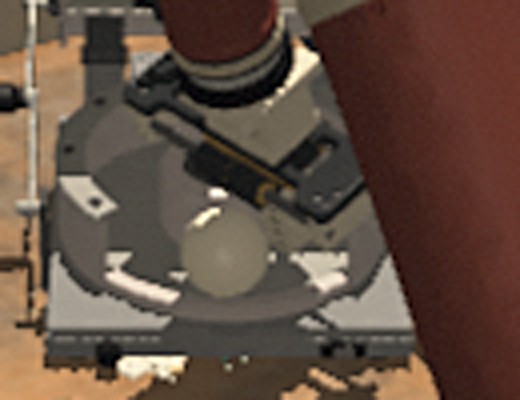

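The ball is at crop (225,252), px (341.2,253). The expected gap position is (342.3,253.6), so it has settled in the gap. Now back off and line up the grasp.

Request:
drive_tool --pt "-8 0 2 0 0 0" --pt "-4 0 -20 0 0 0" --pt "0 0 -30 0 0 0" --pt "0 0 -40 0 0 0" --pt "0 0 -40 0 0 0"

```text
time_s: 6.9
tcp_pos: [0.489, -0.1721, 0.1831]
orientation: [0.64, 0.748, -0.113, 0.132]
ft_force: [0.7, -0.2, -0.0]
gripper_width: 0.0006
gripper_force: 0.0
```

Run:
```python
from h import *
G=tool((-77,0,64),MA+90,12,-.011);A=G.copy();A[:3,3]-=.12*G[:3,2]
N=now();print(N[:3,3],A[:3,3],G[:3,3]);plan(N,A,15,"to above");plan(A,G,10,"down")
a=cams.snapshot("scene");cv2.imwrite("pics/s5.png",a)
g=a[235:275,320:365].astype(int)
print(monitor.sense()["ft_force"])
```

```text
[ 0.489  -0.1721  0.1831] [ 0.4804 -0.1443  0.1706] [ 0.5016 -0.1575  0.0532]
to above 15 rows [2.09, 0.52, 0.25, -0.91, 0.5, -3.15] mid [ 0.4882 -0.1584  0.1767]
down 10 rows [-0.0, -0.0, 12.0, 0.0, 0.0, -0.0] mid [ 0.491  -0.1509  0.1119]
[ 0.5703 -0.0426  2.3807]
```

Request:
drive_tool --hand 0.88 --pt "2.1 0.5 0.2 -0.91 0.5 -3.15" --pt "2.1 0.5 0.2 -0.91 0.5 -3.15" --pt "2.1 0.5 0.2 -0.91 0.5 -3.15" --pt "2.1 0.5 0.2 -0.91 0.5 -3.15" --pt "2.1 0.5 0.2 -0.91 0.5 -3.15"

```text
time_s: 7.45
tcp_pos: [0.4893, -0.1625, 0.1775]
orientation: [0.527, 0.836, -0.086, 0.125]
ft_force: [0.3, 0.7, -0.1]
gripper_width: 0.0356
gripper_force: 0.0
```

Request:
drive_tool --pt "2.1 0.5 0.2 -0.91 0.5 -3.15" --pt "2.1 0.5 0.2 -0.91 0.5 -3.15" --pt "2.1 0.5 0.2 -0.91 0.5 -3.15" --pt "2.1 0.5 0.2 -0.91 0.5 -3.15" --pt "2.1 0.5 0.2 -0.91 0.5 -3.15"

```text
time_s: 7.95
tcp_pos: [0.4862, -0.153, 0.1735]
orientation: [0.404, 0.906, -0.058, 0.115]
ft_force: [-1.0, -0.5, 0.2]
gripper_width: 0.0761
gripper_force: 0.0
```

Request:
drive_tool --pt "2.1 0.5 0.2 -0.91 0.5 -3.15" --pt "2.1 0.5 0.2 -0.91 0.5 -3.15" --pt "2.1 0.5 0.2 -0.91 0.5 -3.15" --pt "2.1 0.5 0.2 -0.91 0.5 -3.15" --pt "2.1 0.5 0.2 -0.91 0.5 -3.15"

```text
time_s: 8.45
tcp_pos: [0.4804, -0.1446, 0.17]
orientation: [0.273, 0.956, -0.028, 0.102]
ft_force: [0.4, -0.4, 0.5]
gripper_width: 0.0819
gripper_force: 0.0
```

Run:
```python
from h import *
G=tool((-77,0,64),MA+90,12,-.011)
N=now();plan(N,G,10,"down")
a=cams.snapshot("scene")
cv2.imwrite("pics/v6.png",cv2.resize(a[150:290,265:415],None,fx=4,fy=4,interpolation=cv2.INTER_CUBIC))
```

```text
down 10 rows [0.01, 0.02, 11.93, 0.01, 0.01, 0.01] mid [ 0.491  -0.151   0.1116]
```

View pics/v6.png

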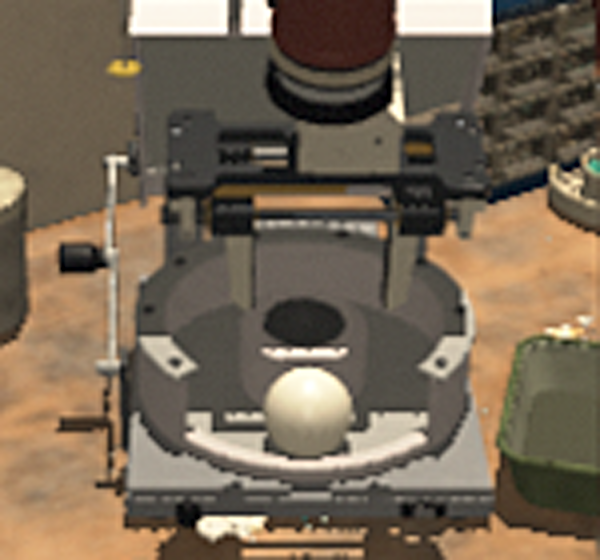

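The ball sits centred in the gap at px (342,253), and the open fingers straddle it symmetrically. Descend and grip.

Request:
drive_tool --pt "0 0 12 0 0 0" --pt "0 0 12 0 0 0" --pt "0 0 12 0 0 0" --pt "0 0 12 0 0 0" --pt "0 0 12 0 0 0"

```text
time_s: 9.0
tcp_pos: [0.4918, -0.1503, 0.1105]
orientation: [0.273, 0.956, -0.028, 0.102]
ft_force: [0.3, -0.5, -0.7]
gripper_width: 0.0821
gripper_force: 0.0
```

Request:
drive_tool --pt "0 0 12 0 0 0" --pt "0 0 12 0 0 0" --pt "0 0 12 0 0 0" --pt "0 0 12 0 0 0" --pt "0 0 11 0 0 0"

```text
time_s: 9.5
tcp_pos: [0.5025, -0.1565, 0.0526]
orientation: [0.273, 0.956, -0.028, 0.102]
ft_force: [-0.0, -0.0, 0.1]
gripper_width: 0.0815
gripper_force: 0.0
```

Request:
drive_tool --hand 0.5 --squeeze 15 --pt "0 0 0 0 0 0" --pt "0 0 0 0 0 0" --pt "0 0 0 0 0 0" --pt "0 0 0 0 0 0" --pt "0 0 0 0 0 0"

```text
time_s: 10.0
tcp_pos: [0.5028, -0.1562, 0.0542]
orientation: [0.273, 0.956, -0.028, 0.103]
ft_force: [0.6, 0.4, -0.2]
gripper_width: 0.0595
gripper_force: 15.0
```

Request:
drive_tool --squeeze 20 --pt "0 0 0 0 0 0" --pt "-1 0 -4.9 0 0 0" --pt "-2.1 0 -9.8 0 0 0" --pt "-2.1 0 -9.8 0 0 0" --pt "-2.1 0 -9.8 0 0 0"

```text
time_s: 10.5
tcp_pos: [0.502, -0.1566, 0.0898]
orientation: [0.273, 0.956, -0.028, 0.102]
ft_force: [-0.6, 0.1, -2.1]
gripper_width: 0.0594
gripper_force: 20.0
```

Request:
drive_tool --pt "-3.1 0 -14.7 0 0 0" --pt "-3.1 0 -14.7 0 0 0" --pt "-3.1 0 -14.7 0 0 0" --pt "-3.1 0 -14.7 0 0 0" --pt "-3.1 0 -14.7 0 0 0"

```text
time_s: 11.0
tcp_pos: [0.5014, -0.1565, 0.1653]
orientation: [0.273, 0.956, -0.028, 0.102]
ft_force: [-0.0, -0.2, -2.8]
gripper_width: 0.0593
gripper_force: 20.0
```

Run:
```python
from h import *
G=tool((381,-366,42),44,0,-.011,world=True);A=G.copy();A[2,3]+=.10
N=now();print(N[:3,3],A[:3,3],monitor.sense()["gripper_width"]);plan(N,A,20,"to tray");plan(A,G,20,"down")
a=cams.snapshot("scene");t=cams.snapshot("top")
cv2.imwrite("pics/s7.png",a);cv2.imwrite("pics/t7.png",t)
g=cv2.absdiff(t,cv2.imread("pics/top0.png"))
```

```text
[ 0.5014 -0.1565  0.1653] [ 0.381 -0.366  0.131] 0.059277513428025355
to tray 20 rows [-1.64, -11.99, 1.85, 0.08, 0.6, 0.7] mid [ 0.4484 -0.2655  0.1491]
down 20 rows [-0.0, -0.0, 5.0, 0.0, 0.0, 0.0] mid [ 0.381 -0.366  0.081]
```

Request:
drive_tool --pt "-1.6 -12 1.8 0.08 0.6 0.7" --pt "-1.6 -12 1.8 0.08 0.6 0.7" --pt "-1.6 -12 1.8 0.08 0.6 0.7" --pt "-1.6 -12 1.8 0.08 0.6 0.7" --pt "-1.6 -12 1.8 0.08 0.6 0.7"

```text
time_s: 11.6
tcp_pos: [0.4761, -0.2121, 0.1559]
orientation: [0.303, 0.95, -0.021, 0.076]
ft_force: [0.3, -0.2, -2.4]
gripper_width: 0.0594
gripper_force: 20.0
```

Request:
drive_tool --pt "-1.6 -12 1.8 0.08 0.6 0.7" --pt "-1.6 -12 1.8 0.08 0.6 0.7" --pt "-1.6 -12 1.8 0.08 0.6 0.7" --pt "-1.6 -12 1.8 0.08 0.6 0.7" --pt "-1.6 -12 1.8 0.08 0.6 0.7"

```text
time_s: 12.1
tcp_pos: [0.4479, -0.2661, 0.148]
orientation: [0.333, 0.941, -0.014, 0.051]
ft_force: [0.4, 0.4, -2.5]
gripper_width: 0.0596
gripper_force: 20.0
```

Request:
drive_tool --pt "-1.6 -12 1.8 0.08 0.6 0.7" --pt "-1.6 -12 1.8 0.08 0.6 0.7" --pt "-1.6 -12 1.8 0.08 0.6 0.7" --pt "-1.6 -12 1.8 0.08 0.6 0.7" --pt "-1.6 -12 1.8 0.08 0.6 0.7"

```text
time_s: 12.6
tcp_pos: [0.4158, -0.3174, 0.1393]
orientation: [0.362, 0.932, -0.007, 0.026]
ft_force: [0.0, -0.3, -2.9]
gripper_width: 0.0592
gripper_force: 20.0
```

Request:
drive_tool --pt "-1.6 -12 1.8 0.08 0.6 0.7" --pt "-1.6 -12 1.8 0.08 0.6 0.7" --pt "-1.6 -12 1.8 0.08 0.6 0.7" --pt "-1.6 -12 1.8 0.08 0.6 0.7" --pt "-1.6 -12 1.8 0.08 0.6 0.7"

```text
time_s: 13.1
tcp_pos: [0.3802, -0.3664, 0.1304]
orientation: [0.391, 0.921, -0.0, 0.0]
ft_force: [-0.1, 0.6, -2.3]
gripper_width: 0.0595
gripper_force: 20.0
```

Request:
drive_tool --pt "0 0 10 0 0 0" --pt "0 0 15 0 0 0" --pt "0 0 15 0 0 0" --pt "0 0 15 0 0 0" --pt "0 0 10 0 0 0"

```text
time_s: 13.6
tcp_pos: [0.3807, -0.3646, 0.064]
orientation: [0.39, 0.921, 0.0, -0.0]
ft_force: [0.5, 0.2, -3.8]
gripper_width: 0.0592
gripper_force: 20.0
```

Run:
```python
from h import *
t=cams.snapshot("top");a=cams.snapshot("scene");N=now()
print(N[:3,3],proj("top",N[:3,3]),proj("scene",N[:3,3]))
t=cv2.resize(t[180:280,340:460],None,fx=3.3,fy=3.3,interpolation=cv2.INTER_CUBIC)
a=cv2.resize(a[200:320,340:460],None,fx=3.3,fy=3.3,interpolation=cv2.INTER_CUBIC)
cv2.imwrite("pics/v8.png",np.hstack([t,a[:t.shape[0]]]))
```

```text
[ 0.3803 -0.3644  0.0639] [[398.2252 241.2671]] [[431.1083 249.9506]]
```

View pics/v8.png

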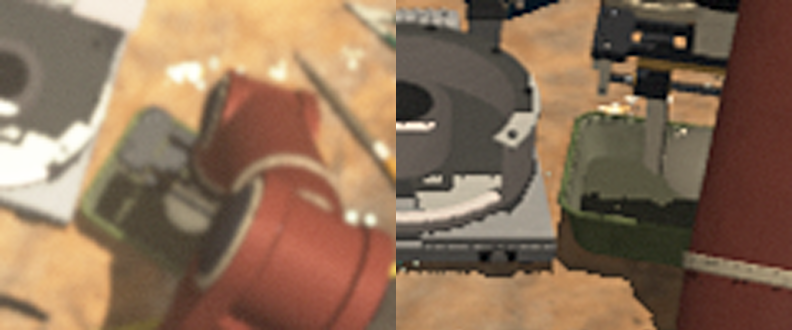

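The ball, pale in both halves, hangs over the middle of the tray. Lower it slowly.

Request:
drive_tool --pt "0 0 8 0 0 0" --pt "0 0 8 0 0 0" --pt "0 0 6 0 0 0" --pt "0 0 3 0 0 0" --pt "0 0 1 0 0 0"

```text
time_s: 14.2
tcp_pos: [0.3807, -0.3656, 0.0392]
orientation: [0.39, 0.921, -0.0, 0.0]
ft_force: [-0.4, 0.5, -2.4]
gripper_width: 0.0591
gripper_force: 20.0
```

Request:
drive_tool --pt "0 0 1 0 0 0" --pt "0 0 1 0 0 0" --pt "0 0 1 0 0 0" --pt "0 0 1 0 0 0" --pt "0 0 1 0 0 0"

```text
time_s: 14.7
tcp_pos: [0.3809, -0.3657, 0.0346]
orientation: [0.39, 0.921, -0.0, 0.001]
ft_force: [-0.1, -0.2, -3.1]
gripper_width: 0.0591
gripper_force: 20.0
```

Request:
drive_tool --pt "0 0 1 0 0 0" --pt "0 0 1 0 0 0" --pt "0 0 1 0 0 0" --pt "0 0 0 0 0 0" --pt "0 0 0 0 0 0"

```text
time_s: 15.2
tcp_pos: [0.3809, -0.3657, 0.0315]
orientation: [0.39, 0.921, -0.0, 0.001]
ft_force: [0.7, -0.2, -2.6]
gripper_width: 0.0593
gripper_force: 20.0
```

Request:
drive_tool --pt "0 0 1 0 0 0" --pt "0 0 1 0 0 0" --pt "0 0 0 0 0 0" --pt "0 0 0 0 0 0" --pt "0 0 0 0 0 0"

```text
time_s: 15.7
tcp_pos: [0.3814, -0.3661, 0.0305]
orientation: [0.39, 0.921, -0.001, 0.001]
ft_force: [-0.4, 1.0, 6.5]
gripper_width: 0.0591
gripper_force: 20.0
```

Request:
drive_tool --squeeze 5 --pt "0 0 -0.5 0 0 0" --pt "0 0 -0.5 0 0 0" --pt "0 0 0 0 0 0" --pt "0 0 0 0 0 0" --pt "0 0 0 0 0 0"

```text
time_s: 16.2
tcp_pos: [0.3809, -0.3657, 0.0304]
orientation: [0.39, 0.921, -0.0, 0.001]
ft_force: [0.1, -0.1, 0.4]
gripper_width: 0.0599
gripper_force: 5.0
```

Request:
drive_tool --hand 0.78 --pt "0 0 0 0 0 0" --pt "0 0 0 0 0 0" --pt "0 0 0 0 0 0" --pt "0 0 0 0 0 0" --pt "0 0 0 0 0 0"

```text
time_s: 16.7
tcp_pos: [0.3809, -0.3657, 0.0305]
orientation: [0.39, 0.921, -0.0, 0.001]
ft_force: [0.7, 0.1, 0.0]
gripper_width: 0.0725
gripper_force: 0.0
```

Request:
drive_tool --pt "0 0 -5 0 0 0" --pt "0 0 -15 0 0 0" --pt "0 0 -20 0 0 0" --pt "0 0 -20 0 0 0" --pt "0 0 -30 0 0 0"

```text
time_s: 17.2
tcp_pos: [0.38, -0.3649, 0.1207]
orientation: [0.39, 0.921, 0.0, -0.001]
ft_force: [0.6, 0.2, 0.1]
gripper_width: 0.0724
gripper_force: 0.0
```

Request:
drive_tool --hand 0 --pt "0 0 -40 0 0 0" --pt "0 0 -40 0 0 0" --pt "0 0 -40 0 0 0" --pt "0 0 -40 0 0 0" --pt "0 0 -20 0 0 0"

```text
time_s: 17.7
tcp_pos: [0.3816, -0.3659, 0.3048]
orientation: [0.39, 0.921, -0.001, 0.004]
ft_force: [0.4, -0.4, -1.2]
gripper_width: 0.0375
gripper_force: 0.0
```

Run:
```python
from h import *
a=cams.snapshot("scene");t=cams.snapshot("top");cv2.imwrite("pics/s9.png",a);cv2.imwrite("pics/t9.png",t)
print(monitor.sense()["q"],now()[:3,3],proj("scene",(.381,-.366,.033)),proj("top",(.381,-.366,.033)))
for n,im in(("scene",a),("top",t)):
    g=im.astype(int);m=((g.min(2)>105)&(g.max(2)-g.min(2)<75)).astype(np.uint8)
    c0=proj(n,(.381,-.366,.033))[0].astype(int);k,l,st,c=cv2.connectedComponentsWithStats(m[c0[1]-25:c0[1]+25,c0[0]-25:c0[0]+25]);print(n,st[1:][st[1:,4]>20],(c[1:]+c0-25)[st[1:,4]>20])
# rod: dark/grey vertical piece in scene near x 294: where it ends
col=a[130:170,286:304].astype(int).sum(2)//3
print(col[::3])
```

```text
[ 0.9046  0.3602 -0.259   1.6524  0.1009  1.1327  1.3885] [ 0.382  -0.3663  0.3043] [[429.9972 258.8649]] [[397.0226 242.9026]]
scene [[ 16  14  16  17 192]] [[427.9688 254.7188]]
top [[  7   0   7   5  22]
 [ 17  17  18  18 261]
 [ 32  38  18   7  89]] [[381.7727 218.4091]
 [397.3563 242.295 ]
 [413.6966 257.9438]]
[[ 90  90  93  91  90  90  86  91  94  92  90  90  83  78  84  82  85  97]
 [ 89  88  90  91  87  85  82  87  89  88  84  84  79  78  86  84  86  95]
 [ 86  91  91  89  90  87  86  89  88  92  84  86  82  80  84  84  82  89]
 [ 86  90  89  90  88  85  83  89  89  91  89  87  80  80  87  82  84  90]
 [ 86  88  87  88  88  86  85  88  90  90  87  88  81  81  86  82  83  91]
 [ 89  88  88  89  89  88  86  81  87  89  87  83  84  85  81  82  81  89]
 [ 90  91  89  86  86  87  85  87  79  76  85  76  83 101  98  83  57  69]
 [ 90  90  89  88  88  89  88  87  85  86  76 117 222 250 244 243 243 243]
 [ 86  89  87  90  88  85  87  86  85  83  72 161 246 246 241 240 241 241]
 [ 87  89  88  88  87  87  87  85  85  71  64 209 255 255 254 255 255 255]
 [ 89  88  90  89  86  86  88  87  86  84  78  79  78  83  68  72  73  71]
 [ 85  87  87  86  86  86  88  88  85  80  77  76  74  83  71  79  78  76]
 [ 87  89  88  85  86  88 111 147 158 131 106 157 151 133  90  77  77  77]
 [ 91  90  87  89  88  85  84  86  87  88  86  91  86  81  80  84  76  78]]
```

Run:
```python
from h import *
for xy in((.518,-.033),(.555,-.046),(.57,-.037)):
  for z in(.335,.367,.517): print(xy,z,proj("scene",(*xy,z)),proj("top",(*xy,z)))
K=m2w(M,(11,158,125))[0];print("knob",K,"handle0",m2w(M,(3,0,336)))
a=cv2.imread("pics/s9.png")[60:185,255:335];t=cv2.imread("pics/t9.png")[140:225,270:380]
cv2.imwrite("pics/v10.png",np.hstack([cv2.resize(a,None,fx=4,fy=4.08,interpolation=cv2.INTER_CUBIC),cv2.resize(t,(440,510),interpolation=cv2.INTER_CUBIC)]))
```

```text
(0.518, -0.033) 0.335 [[297.2447 168.7425]] [[297.3222 201.0725]]
(0.518, -0.033) 0.367 [[297.0059 156.1486]] [[296.8725 197.6386]]
(0.518, -0.033) 0.517 [[295.7886  91.9763]] [[294.4363 179.0362]]
(0.555, -0.046) 0.335 [[294.2944 161.6099]] [[298.9936 189.0589]]
(0.555, -0.046) 0.367 [[294.0218 149.2912]] [[298.5885 185.3707]]
(0.555, -0.046) 0.517 [[292.6359  86.6811]] [[296.3975 165.4211]]
(0.57, -0.037) 0.335 [[287.9496 160.152 ]] [[295.1322 185.2026]]
(0.57, -0.037) 0.367 [[287.5912 147.8888]] [[294.6359 181.434 ]]
(0.57, -0.037) 0.517 [[285.7707  85.5925]] [[291.9532 161.059 ]]
knob [ 0.6579 -0.0687  0.125 ] handle0 [[ 0.5675 -0.1986  0.336 ]]
```

View pics/v10.png

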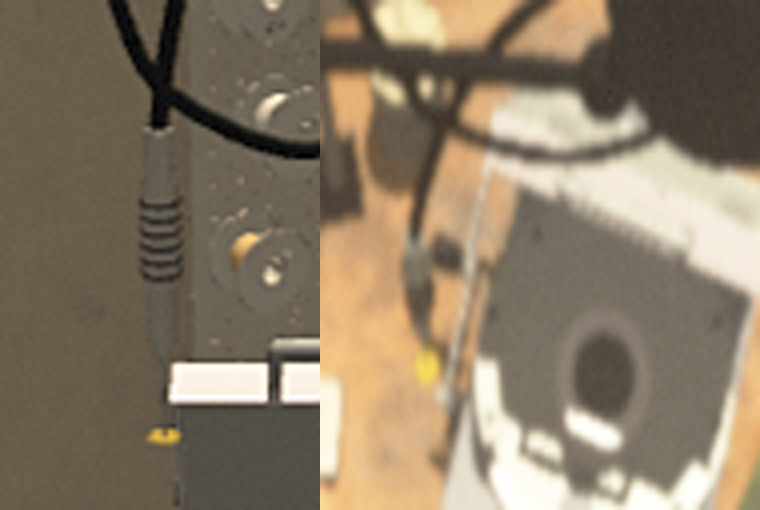

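The ball lies in the tray at px (428,255) in scene and (397,242) in top. The handpiece hangs upright at about world (0.518,−0.033), its yellow tip at scene px (296,167) and top px (297,201). It would block a forearm reaching straight for the knob, so I'll swing past it with the arm drawn in and come at the knob from the left.

Run:
```python
from h import *
N=now()
A=N.copy();A[:2,3]*=.43/np.hypot(*N[:2,3]);A[2,3]=.31;plan(N,A,5,"in")
B=np.eye(4);B[:3,:3]=R.from_euler("z",64,degrees=True).as_matrix();B=B@A;plan(A,B,20,"swing");print(B[:3,3])
K=tool((13,161,137),5,35,.008);C=K.copy();C[:3,3]-=.12*K[:3,2]
plan(B,C,20,"to knob");print(C[:3,3],K[:3,3])
print("can",back("scene",(260,236),0),back("scene",(258,195),.1),"holder",back("scene",(212,265),0))
```

```text
in 5 rows [19.82, -0.74, -1.33, 0.0, 0.0, 0.0] mid [ 0.3533 -0.3388  0.3066]
swing 20 rows [1.56, 23.96, -0.01, -0.03, 0.0, -3.2] mid [ 0.4209 -0.0879  0.31  ]
[0.4036 0.1485 0.31  ]
to knob 20 rows [-15.08, 1.04, 8.12, 1.59, -1.23, 4.96] mid [0.5573 0.1396 0.2491]
[0.6548 0.0059 0.2419] [ 0.6608 -0.0627  0.1436]
can [ 0.768  -0.0384  0.    ] [ 0.838  -0.0715  0.1   ] holder [0.7087 0.1379 0.    ]
```

Run:
```python
from h import *
a=cv2.imread("pics/scene0.png");t=cv2.imread("pics/top0.png")
for z in(.1,.2,.25,.3):print(z,"tool tips",[back("scene",p,z)[:2] for p in((195,186),(212,186))],"top",[back("top",p,z)[:2] for p in((237,157),(249,155),(250,182))])
print("canister top",[ (z,back("scene",(258,198),z)[:2],back("top",(290,152),z)[:2]) for z in(.06,.1,.14)])
```

```text
0.1 tool tips [array([0.9956, 0.0743]), array([0.9674, 0.0282])] top [array([0.8187, 0.1461]), array([0.817 , 0.1006]), array([0.7084, 0.1155])]
0.2 tool tips [array([0.8101, 0.1264]), array([0.7858, 0.0866])] top [array([0.7696, 0.1361]), array([0.768 , 0.0938]), array([0.6669, 0.1076])]
0.25 tool tips [array([0.7174, 0.1525]), array([0.695 , 0.1158])] top [array([0.745 , 0.1311]), array([0.7435, 0.0903]), array([0.6462, 0.1036])]
0.3 tool tips [array([0.6247, 0.1785]), array([0.6042, 0.1451])] top [array([0.7205, 0.1261]), array([0.719 , 0.0869]), array([0.6254, 0.0997])]
canister top [(0.06, array([ 0.8856, -0.0918]), array([ 0.8143, -0.0543])), (0.1, array([ 0.8211, -0.0634]), array([ 0.7953, -0.0528])), (0.14, array([ 0.7565, -0.035 ]), array([ 0.7763, -0.0513]))]
```

Request:
drive_tool --pt "19.8 -0.7 -1.3 0 0 0" --pt "19.8 -0.7 -1.3 0 0 0" --pt "19.8 -0.7 -1.3 0 0 0" --pt "19.8 -0.7 -1.3 0 0 0" --pt "19.8 -0.7 -1.3 0 0 0"

```text
time_s: 18.3
tcp_pos: [0.3078, -0.2954, 0.3056]
orientation: [0.39, 0.921, 0.0, -0.001]
ft_force: [0.3, -0.1, 0.4]
gripper_width: 0.0006
gripper_force: 0.0
```

Request:
drive_tool --pt "1.56 24 0 0 0 -3.2" --pt "1.56 24 0 0 0 -3.2" --pt "1.56 24 0 0 0 -3.2" --pt "1.56 24 0 0 0 -3.2" --pt "1.56 24 0 0 0 -3.2"

```text
time_s: 18.8
tcp_pos: [0.379, -0.1983, 0.3056]
orientation: [0.257, 0.966, -0.0, -0.001]
ft_force: [0.6, 0.8, 0.2]
gripper_width: 0.0001
gripper_force: 0.0
```

Run:
```python
from h import *
print(now()[:3,3],monitor.sense()["q"],monitor.sense()["ft_force"],np.hypot(*now()[:2,3]))
```

```text
[ 0.379  -0.1983  0.3056] [ 0.7589  0.2041 -0.4006  1.8811  0.0903  1.0753  1.3734] [0.6157 0.8491 0.2309] 0.427723314421176
```

Request:
drive_tool --pt "1.56 24 0 0 0 -3.2" --pt "1.56 24 0 0 0 -3.2" --pt "1.56 24 0 0 0 -3.2" --pt "1.56 24 0 0 0 -3.2" --pt "1.56 24 0 0 0 -3.2"

```text
time_s: 19.3
tcp_pos: [0.4193, -0.0857, 0.3055]
orientation: [0.12, 0.993, -0.0, -0.001]
ft_force: [0.1, 0.5, -0.4]
gripper_width: 0.0006
gripper_force: 0.0
```

Request:
drive_tool --pt "1.56 24 0 0 0 -3.2" --pt "1.56 24 0 0 0 -3.2" --pt "1.56 24 0 0 0 -3.2" --pt "1.56 24 0 0 0 -3.2" --pt "1.56 24 0 0 0 -3.2"

```text
time_s: 19.8
tcp_pos: [0.4271, 0.0337, 0.3054]
orientation: [-0.019, 1.0, -0.0, -0.001]
ft_force: [-0.3, 0.6, 0.7]
gripper_width: 0.0005
gripper_force: 0.0
```

Request:
drive_tool --pt "1.56 24 0 0 0 -3.2" --pt "1.56 24 0 0 0 -3.2" --pt "1.56 24 0 0 0 -3.2" --pt "1.56 24 0 0 0 -3.2" --pt "1.56 24 0 0 0 -3.2"

```text
time_s: 20.3
tcp_pos: [0.4016, 0.1505, 0.3053]
orientation: [-0.158, 0.987, -0.001, -0.001]
ft_force: [0.0, -0.4, 0.3]
gripper_width: 0.0007
gripper_force: 0.0
```

Run:
```python
from h import *
N=now();print(N[:3,3],monitor.sense()["q"])
K=tool((13,161,137),0,33,.008);C=K.copy();C[:3,3]-=.12*K[:3,2]
plan(N,C,20,"to knob");print(C[:3,3],K[:3,3])
```

```text
[0.4016 0.1505 0.3053] [ 0.1935  0.2512 -0.7593  1.872   0.1944  1.0956  1.2484]
to knob 20 rows [-16.13, 1.66, 7.57, 1.54, -1.12, 5.24] mid [0.5637 0.1443 0.2477]
[0.6612 0.0025 0.2443] [ 0.6612 -0.0629  0.1437]
```

Request:
drive_tool --pt "-16.1 1.7 7.6 1.54 -1.12 5.24" --pt "-16.1 1.7 7.6 1.54 -1.12 5.24" --pt "-16.1 1.7 7.6 1.54 -1.12 5.24" --pt "-16.1 1.7 7.6 1.54 -1.12 5.24" --pt "-16.1 1.7 7.6 1.54 -1.12 5.24"

```text
time_s: 20.8
tcp_pos: [0.482, 0.1671, 0.2703]
orientation: [0.072, 0.994, -0.06, 0.058]
ft_force: [-1.0, 0.2, -0.9]
gripper_width: 0.0007
gripper_force: 0.0
```

Request:
drive_tool --pt "-16.1 1.7 7.6 1.54 -1.12 5.24" --pt "-16.1 1.7 7.6 1.54 -1.12 5.24" --pt "-16.1 1.7 7.6 1.54 -1.12 5.24" --pt "-16.1 1.7 7.6 1.54 -1.12 5.24" --pt "-16.1 1.7 7.6 1.54 -1.12 5.24"

```text
time_s: 21.3
tcp_pos: [0.5643, 0.1436, 0.2471]
orientation: [0.296, 0.942, -0.114, 0.113]
ft_force: [0.4, 0.1, -0.2]
gripper_width: 0.0004
gripper_force: 0.0
```

Request:
drive_tool --pt "-16.1 1.7 7.6 1.54 -1.12 5.24" --pt "-16.1 1.7 7.6 1.54 -1.12 5.24" --pt "-16.1 1.7 7.6 1.54 -1.12 5.24" --pt "-16.1 1.7 7.6 1.54 -1.12 5.24" --pt "-16.1 1.7 7.6 1.54 -1.12 5.24"

```text
time_s: 21.8
tcp_pos: [0.6293, 0.0841, 0.2382]
orientation: [0.503, 0.834, -0.162, 0.161]
ft_force: [0.4, -0.2, 0.2]
gripper_width: 0.0003
gripper_force: 0.0
```

Run:
```python
from h import *
N=now();print(N[:3,3],monitor.sense()["q"],monitor.sense()["ft_force"])
K=tool((13,161,137),0,33,.008);C=K.copy();C[:3,3]-=.12*K[:3,2]
plan(N,C,5,"to knob")
cv2.imwrite("pics/s11.png",cams.snapshot("scene"))
```

```text
[0.6293 0.0841 0.2382] [-0.2766  0.6162 -0.1866  1.4941  0.6036  1.2086 -0.217 ] [ 0.4364 -0.1638  0.2338]
to knob 5 rows [-16.06, 1.64, 7.32, 1.52, -1.13, 5.2] mid [0.6466 0.0532 0.2391]
```

Request:
drive_tool --pt "-16.1 1.6 7.3 1.52 -1.13 5.2" --pt "-16.1 1.6 7.3 1.52 -1.13 5.2" --pt "-16.1 1.6 7.3 1.52 -1.13 5.2" --pt "-16.1 1.6 7.3 1.52 -1.13 5.2" --pt "-16.1 1.6 7.3 1.52 -1.13 5.2"

```text
time_s: 22.35
tcp_pos: [0.661, 0.0027, 0.2448]
orientation: [0.678, 0.679, -0.2, 0.2]
ft_force: [1.2, -0.4, 1.0]
gripper_width: 0.0006
gripper_force: 0.0
```

Request:
drive_tool --pt "0 0 18 0 0 0" --pt "0 0 18 0 0 0" --pt "0 0 18 0 0 0" --pt "0 0 18 0 0 0" --pt "0 0 18 0 0 0"

```text
time_s: 22.85
tcp_pos: [0.6609, -0.046, 0.1689]
orientation: [0.677, 0.68, -0.2, 0.2]
ft_force: [0.2, 0.1, -0.6]
gripper_width: 0.0005
gripper_force: 0.0
```

Run:
```python
from h import *
N=now();print(N[:3,3],monitor.sense()["q"],monitor.sense()["ft_force"])
tip=N[:3,3]+.008*N[:3,2];print("tip",tip,"proj",proj("scene",tip),"knob",proj("scene",m2w(M,(11,158,125))))
K=tool((13,161,137),0,33,.008);plan(N,K,2);D=K.copy();D[2,3]-=.036;D[:2,3]+=m2w(M,(8,0,0))[0,:2]-M[:2];plan(K,D,12,"press")
cv2.imwrite("pics/s12.png",cams.snapshot("scene"))
```

```text
[ 0.6609 -0.046   0.1689] [-0.2098  0.7536 -0.0108  1.4735  0.6312  1.1392 -0.55  ] [ 0.1711  0.0775 -0.6316]
tip [ 0.6609 -0.0503  0.1622] proj [[277.8803 204.3422]] knob [[284.7608 214.572 ]]
 2 rows [-0.27, 0.13, 15.16, 0.03, -0.08, 0.13] mid [ 0.6611 -0.0544  0.1563]
press 12 rows [1.34, 0.57, 2.71, 0.0, 0.0, 0.0] mid [ 0.6646 -0.065   0.1257]
```

Request:
drive_tool --pt "0 0 10 0 0 0" --pt "0 0 8 0 0 0" --pt "0 0 6 0 0 0" --pt "0 0 4 0 0 0" --pt "0 0 2 0 0 0"

```text
time_s: 23.4
tcp_pos: [0.6626, -0.0618, 0.1458]
orientation: [0.677, 0.679, -0.199, 0.201]
ft_force: [-0.1, 1.6, 2.9]
gripper_width: 0.0008
gripper_force: 1.2
```

Request:
drive_tool --pt "1.3 0.6 2.7 0 0 0" --pt "1.3 0.6 2.7 0 0 0" --pt "1.3 0.6 2.7 0 0 0" --pt "1.3 0.6 2.7 0 0 0" --pt "1.3 0.6 2.7 0 0 0"

```text
time_s: 23.9
tcp_pos: [0.6666, -0.0643, 0.1314]
orientation: [0.677, 0.679, -0.198, 0.202]
ft_force: [2.6, 1.1, 4.2]
gripper_width: 0.0003
gripper_force: 2.0
```

Request:
drive_tool --pt "1.3 0.6 2.7 0 0 0" --pt "1.3 0.6 2.7 0 0 0" --pt "1.3 0.6 2.7 0 0 0" --pt "1.3 0.6 2.7 0 0 0" --pt "1.3 0.6 2.7 0 0 0"

```text
time_s: 24.4
tcp_pos: [0.668, -0.0657, 0.1153]
orientation: [0.677, 0.679, -0.199, 0.201]
ft_force: [1.8, 1.5, 1.9]
gripper_width: 0.0006
gripper_force: 1.5
```

Run:
```python
from h import *
N=now();tip=N[:3,3]+.008*N[:3,2];print("tip",tip);d=tip[:2]-M[:2];c,s=np.cos(M[2]),np.sin(M[2]);print("mill",c*d[0]+s*d[1],-s*d[0]+c*d[1])
a=cams.snapshot("scene");cv2.imwrite("pics/s13.png",a);b=cv2.imread("pics/s12.png")
# handle/front face motion: bright rows in columns 300..385
for im in(b,a): g=im.astype(int).min(2)[130:200,305:315].mean(1);print(np.round(g[::2]).astype(int))
```

```text
tip [ 0.668  -0.07    0.1086]
mill 0.0202390413149868 0.1622353131457877
[ 24  27  37  42  48  54  58  74  77  62 241 235 234 232 176  66  72  72
  72  72  71  72  72  72  72  72  73  72  72  72  70 124  46  42  41]
[ 29  29  26  26  25  28  23  24  30  34  40  48  53  53 157 170 200 199
 211  66  68  70  69  69  69  70  69  69  70  69  67 107  62  42  43]
```

Request:
drive_tool --pt "0.9 0.4 1.9 0 0 0" --pt "0.9 0.4 1.9 0 0 0" --pt "0.9 0.4 1.9 0 0 0" --pt "0.9 0.4 1.9 0 0 0" --pt "0.4 0.2 0.9 0 0 0"

```text
time_s: 24.95
tcp_pos: [0.6692, -0.0672, 0.1058]
orientation: [0.677, 0.679, -0.2, 0.2]
ft_force: [-1.7, 2.3, 1.2]
gripper_width: 0.0005
gripper_force: 1.1
```

Run:
```python
from h import *
print(monitor.sense()["ft_force"],now()[:3,3])
a=cams.snapshot("scene");cv2.imwrite("pics/s14.png",a)
g=a.astype(int).min(2)[130:200,305:315].mean(1);print(np.round(g).astype(int))
# predicted face top (hood plane, front edge) & bottom rows vs angle
for j in np.arange(0,.32,.04):
    al=np.pi/3-j;u=np.array([-np.cos(al),np.sin(al)]);n=np.array([np.sin(al),np.cos(al)])
    pt=lambda l,o,y:m2w(M,(128+l*u[0]*1+o*n[0],y,91+l*u[1]+o*n[1]))[0]
    print(round(j,2),proj("scene",[pt(238,0,90),pt(238,-32,90),pt(275,14,0)]).round(1).tolist())
```

```text
[-1.6511  2.3054  1.2189] [ 0.6692 -0.0672  0.1058]
[ 31  30  30  30  29  28  28  28  28  28  26  26  26  27  26  25  24  26
  24  23  28  28  33  42  40  48  46  55  60  66  69  67  64  55 136 169
 176 179 177 175 177 174 172 173 193 125  63  67  68  69  70  68  70  69
  70  68  70  70  70  68  66  81 103 100  74  49  41  42  41  43]
0.0 [[308.9, 158.7], [308.7, 169.0], [344.1, 146.1]]
0.04 [[308.9, 161.8], [308.7, 172.4], [344.2, 149.5]]
0.08 [[308.8, 165.0], [308.7, 175.9], [344.3, 153.0]]
0.12 [[308.8, 168.2], [308.6, 179.5], [344.4, 156.7]]
0.16 [[308.7, 171.6], [308.6, 183.1], [344.5, 160.6]]
0.2 [[308.7, 175.0], [308.6, 186.8], [344.6, 164.5]]
0.24 [[308.6, 178.5], [308.5, 190.5], [344.6, 168.5]]
0.28 [[308.6, 182.1], [308.5, 194.2], [344.7, 172.7]]
```

The hood has come down to about 0.2 rad: the lower edge of its front face is near px row 175, against 158 at the start. The stay is broken, so retreat the same way.

Request:
drive_tool --pt "0 0 -10 0 0 0" --pt "0 0 -25 0 0 0" --pt "0 0 -35 0 0 0" --pt "0 0 -40 0 0 0" --pt "0 0 -35 0 0 0"

```text
time_s: 25.5
tcp_pos: [0.6697, 0.0121, 0.2306]
orientation: [0.678, 0.679, -0.199, 0.201]
ft_force: [0.8, 0.2, 0.3]
gripper_width: 0.0005
gripper_force: 0.0
```

Run:
```python
from h import *
N=now();B=tool((402,150,305),108,0,0,world=True);plan(N,B,20,"back")
Q=np.eye(4);Q[:3,:3]=R.from_euler("z",-50,degrees=True).as_matrix();E=Q@B;plan(B,E,15,"swing");print(N[:3,3],E[:3,3])
a=cams.snapshot("scene");g=a.astype(int).min(2)[130:200,305:315].mean(1);print(np.round(g[25:52]).astype(int))
```

```text
back 20 rows [15.54, -4.21, -8.4, -1.54, 1.13, -5.23] mid [0.5645 0.1513 0.2408]
swing 15 rows [-0.35, -24.96, 0.0, 0.0, 0.0, 3.33] mid [ 0.4285 -0.0215  0.305 ]
[0.6697 0.0121 0.2306] [ 0.3733 -0.2115  0.305 ]
[ 79  79  88  94  98  93  86  77  60 157 184 179 179 177 176 177 174 173
 177 184 122  67  66  69  70  70  70]
```

Request:
drive_tool --pt "15.5 -4.2 -8.4 -1.54 1.13 -5.23" --pt "15.5 -4.2 -8.4 -1.54 1.13 -5.23" --pt "15.5 -4.2 -8.4 -1.54 1.13 -5.23" --pt "15.5 -4.2 -8.4 -1.54 1.13 -5.23" --pt "15.5 -4.2 -8.4 -1.54 1.13 -5.23"

```text
time_s: 26.05
tcp_pos: [0.6325, 0.0937, 0.2268]
orientation: [0.499, 0.836, -0.161, 0.162]
ft_force: [0.7, -0.7, -1.2]
gripper_width: 0.0006
gripper_force: 0.0
```

Request:
drive_tool --pt "15.5 -4.2 -8.4 -1.54 1.13 -5.23" --pt "15.5 -4.2 -8.4 -1.54 1.13 -5.23" --pt "15.5 -4.2 -8.4 -1.54 1.13 -5.23" --pt "15.5 -4.2 -8.4 -1.54 1.13 -5.23" --pt "15.5 -4.2 -8.4 -1.54 1.13 -5.23"

```text
time_s: 26.55
tcp_pos: [0.564, 0.1503, 0.2393]
orientation: [0.293, 0.943, -0.113, 0.113]
ft_force: [-0.1, 0.2, -0.1]
gripper_width: 0.0008
gripper_force: 0.0
```

Request:
drive_tool --pt "15.5 -4.2 -8.4 -1.54 1.13 -5.23" --pt "15.5 -4.2 -8.4 -1.54 1.13 -5.23" --pt "15.5 -4.2 -8.4 -1.54 1.13 -5.23" --pt "15.5 -4.2 -8.4 -1.54 1.13 -5.23" --pt "15.5 -4.2 -8.4 -1.54 1.13 -5.23"

```text
time_s: 27.05
tcp_pos: [0.4804, 0.1696, 0.2661]
orientation: [0.069, 0.994, -0.058, 0.058]
ft_force: [-0.5, -0.2, 0.7]
gripper_width: 0.0006
gripper_force: 0.0
```

Request:
drive_tool --pt "15.5 -4.2 -8.4 -1.54 1.13 -5.23" --pt "15.5 -4.2 -8.4 -1.54 1.13 -5.23" --pt "15.5 -4.2 -8.4 -1.54 1.13 -5.23" --pt "15.5 -4.2 -8.4 -1.54 1.13 -5.23" --pt "15.5 -4.2 -8.4 -1.54 1.13 -5.23"

```text
time_s: 27.55
tcp_pos: [0.4017, 0.148, 0.3038]
orientation: [-0.159, 0.987, 0.0, -0.001]
ft_force: [0.0, -0.3, -0.3]
gripper_width: 0.0006
gripper_force: 0.0
```

Request:
drive_tool --pt "-0.35 -25 0 0 0 3.33" --pt "-0.35 -25 0 0 0 3.33" --pt "-0.35 -25 0 0 0 3.33" --pt "-0.35 -25 0 0 0 3.33" --pt "-0.35 -25 0 0 0 3.33"

```text
time_s: 28.05
tcp_pos: [0.429, 0.0253, 0.3035]
orientation: [-0.011, 1.0, -0.0, -0.0]
ft_force: [-0.2, 0.3, 0.0]
gripper_width: 0.0005
gripper_force: 0.0
```

Request:
drive_tool --pt "-0.35 -25 0 0 0 3.33" --pt "-0.35 -25 0 0 0 3.33" --pt "-0.35 -25 0 0 0 3.33" --pt "-0.35 -25 0 0 0 3.33" --pt "-0.35 -25 0 0 0 3.33"

```text
time_s: 28.55
tcp_pos: [0.4188, -0.0988, 0.3034]
orientation: [0.134, 0.991, -0.0, -0.0]
ft_force: [0.1, -0.4, 0.1]
gripper_width: 0.0003
gripper_force: 0.0
```

Request:
drive_tool --pt "-0.35 -25 0 0 0 3.33" --pt "-0.35 -25 0 0 0 3.33" --pt "-0.35 -25 0 0 0 3.33" --pt "-0.35 -25 0 0 0 3.33" --pt "-0.35 -25 0 0 0 3.33"

```text
time_s: 29.05
tcp_pos: [0.3736, -0.2149, 0.3034]
orientation: [0.276, 0.961, -0.0, -0.0]
ft_force: [-0.7, -0.9, 0.8]
gripper_width: 0.0006
gripper_force: 0.0
```

Run:
```python
from h import *
a=cams.snapshot("scene");t=cams.snapshot("top");cv2.imwrite("pics/s15.png",a);cv2.imwrite("pics/t15.png",t)
o=cv2.imread("pics/scene0.png")
for im,r in((o,134),(a,150)):
    print(r,np.round(im.astype(int).mean(2)[r:r+32,330:356].mean(1)).astype(int))
print("vertical posts row profile (between handle and face)");
for im,r in((o,147),(a,162)): print(r,np.round(im.astype(int).mean(2)[r-1:r+2,316:372].mean(0)).astype(int))
```

```text
134 [ 91  92  91  91  91  91  89  86  81 144 158 125  82  51  43 231 242 234
 233 234 234 232 233 247 166  66  68  72  73  72  73  73]
150 [ 81  82  80  79  75  70  67  67  67  66  66  62  46 240 196 100  67 122
 190 200 199 196 193 194 206 139  76  75  78  78  79  79]
vertical posts row profile (between handle and face)
147 [ 82  83  83  82  85  72  51  70  70  66  65  62  62  63  60  59  60  61
  62  61  61  62  61  62  62  64  62  64  62  61  65  64  51  52  51  53
  51  52  52  54  54  52  52  58  62  67  71  70  55  70 100  71  69  74
  80  94]
162 [ 84  85  86  86  87  87  98 122 136 134 135 134 133 134 135 135 134 133
 131 129 127 129 127 128 130 131 130 129 131 133 128  98  85  87  86  88
  87  86  88  85  87  87  86  87  86  89  94 114 123  96  65  34  49  47
  30  17]
```

```bash
cat >> h.py <<'E'
def hand_pose(j,beta=20,off=-.003):
    al=np.pi/3-j;x=128-275*np.cos(al)+14*np.sin(al);z=91+275*np.sin(al)+14*np.cos(al)
    P=m2w(M,(x,0,z))[0];b=np.radians(beta);c,s=np.cos(M[2]),np.sin(M[2]);H=np.array([c,s,0]);Z=np.array([0,0,1.])
    zz=-np.sin(b)*H-np.cos(b)*Z;xx=np.array([-s,c,0]);T=np.eye(4);T[:3,:3]=np.c_[xx,np.cross(zz,xx),zz];T[:3,3]=P-off*zz;return T
E
python3 - <<'E'
from h import *
N=now();H=hand_pose(.205);A=H.copy();A[:3,3]-=.09*H[:3,2]
U=A.copy();U[:3,3]=[.40,-.21,.42]
plan(N,U,20,"turn");plan(U,A,8,"over");plan(A,H,9,"in");print(A[:3,3],H[:3,3],hand_pose(1.047)[:3,3])
E
```

```text
turn 20 rows [0.55, 0.61, -6.04, 0.78, 0.79, 4.43] mid [ 0.3789 -0.2092  0.363 ]
over 8 rows [12.29, 15.29, -1.21, -0.0, 0.0, 0.0] mid [ 0.4762 -0.1996  0.4036]
in 9 rows [-0.0, -0.0, 10.0, -0.0, 0.0, 0.0] mid [ 0.5407 -0.1819  0.3497]
[ 0.5524 -0.1891  0.3873] [ 0.5262 -0.1728  0.3027] [ 0.4394 -0.1187  0.1022]
```

Request:
drive_tool --hand 0.25 --pt "0.6 0.6 -6 0.78 0.79 4.43" --pt "0.6 0.6 -6 0.78 0.79 4.43" --pt "0.6 0.6 -6 0.78 0.79 4.43" --pt "0.6 0.6 -6 0.78 0.79 4.43" --pt "0.6 0.6 -6 0.78 0.79 4.43"

```text
time_s: 29.65
tcp_pos: [0.3756, -0.2081, 0.3336]
orientation: [0.454, 0.89, -0.023, -0.043]
ft_force: [-0.4, 0.2, -0.2]
gripper_width: 0.0233
gripper_force: 0.0
```

Request:
drive_tool --pt "0.6 0.6 -6 0.78 0.79 4.43" --pt "0.6 0.6 -6 0.78 0.79 4.43" --pt "0.6 0.6 -6 0.78 0.79 4.43" --pt "0.6 0.6 -6 0.78 0.79 4.43" --pt "0.6 0.6 -6 0.78 0.79 4.43"

```text
time_s: 30.15
tcp_pos: [0.3809, -0.2044, 0.3631]
orientation: [0.615, 0.783, -0.046, -0.083]
ft_force: [0.9, 0.0, 0.1]
gripper_width: 0.0229
gripper_force: 0.0
```

Request:
drive_tool --pt "0.6 0.6 -6 0.78 0.79 4.43" --pt "0.6 0.6 -6 0.78 0.79 4.43" --pt "0.6 0.6 -6 0.78 0.79 4.43" --pt "0.6 0.6 -6 0.78 0.79 4.43" --pt "0.6 0.6 -6 0.78 0.79 4.43"

```text
time_s: 30.65
tcp_pos: [0.3901, -0.2028, 0.3919]
orientation: [0.752, 0.645, -0.066, -0.121]
ft_force: [0.2, 0.1, -0.0]
gripper_width: 0.0233
gripper_force: 0.0
```

Request:
drive_tool --pt "0.6 0.6 -6 0.78 0.79 4.43" --pt "0.6 0.6 -6 0.78 0.79 4.43" --pt "0.6 0.6 -6 0.78 0.79 4.43" --pt "0.6 0.6 -6 0.78 0.79 4.43" --pt "0.6 0.6 -6 0.78 0.79 4.43"

```text
time_s: 31.15
tcp_pos: [0.4019, -0.2047, 0.4196]
orientation: [0.859, 0.481, -0.084, -0.153]
ft_force: [0.7, -0.2, -0.2]
gripper_width: 0.0233
gripper_force: 0.0
```

Run:
```python
from h import *
N=now();H=hand_pose(.205);A=H.copy();A[:3,3]-=.09*H[:3,2]
print(N[:3,3],monitor.sense()["q"],monitor.sense()["gripper_width"]);plan(N,A,10,"over")
```

```text
[ 0.4019 -0.2047  0.4196] [ 0.5391  0.3556 -0.138   1.3794 -0.0063  1.7566 -0.1487] 0.02332604556156082
over 10 rows [9.23, 12.37, -1.05, -0.01, -0.0, 0.04] mid [ 0.4771 -0.1968  0.4035]
```

Request:
drive_tool --pt "9.2 12.4 -1 0 0 0" --pt "9.2 12.4 -1 0 0 0" --pt "9.2 12.4 -1 0 0 0" --pt "9.2 12.4 -1 0 0 0" --pt "9.2 12.4 -1 0 0 0"

```text
time_s: 31.65
tcp_pos: [0.4785, -0.1964, 0.4018]
orientation: [0.858, 0.483, -0.084, -0.153]
ft_force: [-0.7, 0.7, -0.3]
gripper_width: 0.0233
gripper_force: 0.0
```

Request:
drive_tool --pt "9.2 12.4 -1 0 0 0" --pt "9.2 12.4 -1 0 0 0" --pt "9.2 12.4 -1 0 0 0" --pt "9.2 12.4 -1 0 0 0" --pt "9.2 12.4 -1 0 0 0"

```text
time_s: 32.15
tcp_pos: [0.5536, -0.1883, 0.3851]
orientation: [0.858, 0.483, -0.084, -0.154]
ft_force: [0.3, -0.6, 0.1]
gripper_width: 0.0233
gripper_force: 0.0
```

Request:
drive_tool --pt "0 0 12 0 0 0" --pt "0 0 12 0 0 0" --pt "0 0 12 0 0 0" --pt "0 0 12 0 0 0" --pt "0 0 12 0 0 0"

```text
time_s: 32.65
tcp_pos: [0.5353, -0.1773, 0.3285]
orientation: [0.858, 0.483, -0.084, -0.154]
ft_force: [0.8, -0.4, 0.6]
gripper_width: 0.0232
gripper_force: 0.0
```

Run:
```python
from h import *
N=now();H=hand_pose(.205)
print(N[:3,3],monitor.sense()["ft_force"]);plan(N,H,1,"in")
a=cams.snapshot("scene");cv2.imwrite("pics/s16.png",a)
f=lambda o:N[:3,3]+N[:3,:3]@np.array(o)
print("finger tip back/front",proj("scene",[f((0,.011,.008)),f((0,-.011,.008)),f((0,-.028,.008))]))
print("handle rows",np.round(a.astype(int).mean(2)[140:180:1,327:333].mean(1)).astype(int))
print("face",np.round(a.astype(int).min(2)[155:182,305:315].mean(1)).astype(int))
```

```text
[ 0.5353 -0.1773  0.3285] [ 0.7984 -0.3619  0.6254]
in 1 rows [-1.04, -0.55, 27.7, -0.14, -0.03, 0.7] mid [ 0.5353 -0.1773  0.3285]
finger tip back/front [[343.9505 157.9086]
 [344.5373 158.6632]
 [345.0058 159.2655]]
handle rows [ 96  93  94  94  94  99  97  95  93  94  94  94  97  98 106 100  90  86
  85  86  86  85  80 125 107  80  72  82  94  96  96  95  95  94  96  96
  78  72  74  73]
face [ 84  82  85  89  92  87  82  73  56 148 176 169 170 168 168 168 165 164
 167 174 116  64  63  65  66  66  66]
```

Request:
drive_tool --pt "0 0 5 0 0 0" --pt "0 0 4 0 0 0" --pt "0 0 4 0 0 0" --pt "0 0 3 0 0 0" --pt "0 0 0 0 0 0"

```text
time_s: 33.2
tcp_pos: [0.5297, -0.1759, 0.3148]
orientation: [0.859, 0.481, -0.084, -0.153]
ft_force: [-0.5, 0.3, 0.7]
gripper_width: 0.0231
gripper_force: 0.0
```

Request:
drive_tool --pt "0 -0.5 3 0 0 0" --pt "0 0 3 0 0 0" --pt "0 0 3 0 0 0" --pt "0 0 3 0 0 0" --pt "0 0 0 0 0 0"

```text
time_s: 33.7
tcp_pos: [0.5256, -0.1734, 0.3035]
orientation: [0.859, 0.481, -0.084, -0.153]
ft_force: [-0.4, 0.0, -0.2]
gripper_width: 0.0235
gripper_force: 0.0
```

Free of contact, so close on the bar gently.

Request:
drive_tool --hand 0.08 --squeeze 6 --pt "0 0 0 0 0 0" --pt "0 0 0 0 0 0" --pt "0 0 0 0 0 0" --pt "0 0 0 0 0 0" --pt "0 0 0 0 0 0"

```text
time_s: 34.2
tcp_pos: [0.5263, -0.1737, 0.3039]
orientation: [0.859, 0.481, -0.083, -0.152]
ft_force: [1.3, 0.3, -0.8]
gripper_width: 0.0117
gripper_force: 6.0
```

Run:
```python
from h import *
s=monitor.sense();N=now();print(N[:3,3],s["ft_force"],s["gripper_width"],s["gripper_force"])
d=N[:3,3]-.003*N[:3,2]*1;c_,s_=np.cos(M[2]),np.sin(M[2]);e=d[:2]-M[:2];bx,bz=(c_*e[0]+s_*e[1])*1000,d[2]*1000
print("bar mill x,z",bx,bz,"radius",np.hypot(bx-128,bz-91),np.hypot(275,14))
a=cams.snapshot("scene");print("face",np.round(a.astype(int).min(2)[155:182,305:315].mean(1)).astype(int))
js=np.linspace(.205,1.047,31);Hs=[hand_pose(j) for j in js]
print([np.round(Hs[0][:3,:3].T@(Hs[i+1][:3,3]-Hs[i][:3,3])*1000,1)[1:].tolist() for i in range(30)])
```

```text
[ 0.5263 -0.1737  0.3039] [ 1.3031  0.268  -0.8402] 0.011685380503498311 5.999601557850838
bar mill x,z -44.159625891596164 306.7051390175842 radius 275.9848615154999 275.35613303502066
face [ 84  83  86  89  92  87  82  73  57 148 176 170 170 168 168 168 166 165
 168 175 117  64  63  65  66  66  66]
[[-3.9, 6.7], [-3.7, 6.8], [-3.5, 6.9], [-3.3, 7.0], [-3.1, 7.1], [-2.9, 7.1], [-2.7, 7.2], [-2.5, 7.3], [-2.3, 7.4], [-2.1, 7.4], [-1.9, 7.5], [-1.7, 7.5], [-1.5, 7.6], [-1.3, 7.6], [-1.1, 7.7], [-0.8, 7.7], [-0.6, 7.7], [-0.4, 7.7], [-0.2, 7.7], [0.0, 7.7], [0.2, 7.7], [0.5, 7.7], [0.7, 7.7], [0.9, 7.7], [1.1, 7.6], [1.3, 7.6], [1.5, 7.6], [1.7, 7.5], [2.0, 7.5], [2.2, 7.4]]
```

Request:
drive_tool --squeeze 18 --hand 0 --pt "0 0 0 0 0 0" --pt "0 -3.9 6.7 0 0 0" --pt "0 -3.7 6.8 0 0 0" --pt "0 -3.5 6.9 0 0 0" --pt "0 -3.3 7 0 0 0"

```text
time_s: 34.75
tcp_pos: [0.5062, -0.1613, 0.2825]
orientation: [0.859, 0.481, -0.083, -0.152]
ft_force: [2.3, -1.0, -1.6]
gripper_width: 0.0115
gripper_force: 18.0
```

Request:
drive_tool --pt "0 -3.1 7.1 0 0 0" --pt "0 -2.9 7.1 0 0 0" --pt "0 -2.7 7.2 0 0 0" --pt "0 -2.5 7.3 0 0 0" --pt "0 -2.3 7.4 0 0 0"

```text
time_s: 35.25
tcp_pos: [0.485, -0.1482, 0.2533]
orientation: [0.859, 0.482, -0.083, -0.153]
ft_force: [3.1, -0.4, -1.7]
gripper_width: 0.0113
gripper_force: 18.0
```

Request:
drive_tool --pt "0 -2.1 7.4 0 0 0" --pt "0 -1.9 7.5 0 0 0" --pt "0 -1.7 7.5 0 0 0" --pt "0 -1.5 7.6 0 0 0" --pt "0 -1.3 7.6 0 0 0"

```text
time_s: 35.75
tcp_pos: [0.4677, -0.1375, 0.2209]
orientation: [0.859, 0.481, -0.083, -0.152]
ft_force: [4.0, -1.8, -2.6]
gripper_width: 0.0113
gripper_force: 18.0
```

Request:
drive_tool --pt "0 -1.1 7.7 0 0 0" --pt "0 -0.8 7.7 0 0 0" --pt "0 -0.6 7.7 0 0 0" --pt "0 -0.4 7.7 0 0 0" --pt "0 -0.2 7.7 0 0 0"

```text
time_s: 36.25
tcp_pos: [0.4545, -0.1293, 0.1859]
orientation: [0.859, 0.481, -0.083, -0.152]
ft_force: [5.7, -2.9, -2.6]
gripper_width: 0.0112
gripper_force: 18.0
```

Run:
```python
from h import *
s=monitor.sense();N=now();H=hand_pose(np.linspace(.205,1.047,31)[19]);print(N[:3,3],H[:3,3],s["ft_force"],s["gripper_width"])
a=cams.snapshot("scene");cv2.imwrite("pics/s17.png",a);print("face",np.round(a.astype(int).min(2)[150:250:2,305:315].mean(1)).astype(int))
for j in(.70,.75):
    al=np.pi/3-j;print(proj("scene",m2w(M,(128-238*np.cos(al),90,91+238*np.sin(al)))))
```

```text
[ 0.4545 -0.1293  0.1859] [ 0.454  -0.1278  0.1851] [ 5.7316 -2.8565 -2.6293] 0.011166889794232046
face [ 92  83  84  85  91  89  77  71  72  72  72  73  73  73  72  72  73  73
  72  73  73  68 155 202 198 181 182 182 189 192 191 188 160 102 105 105
 103 106  77  80  76  70  67  66  69  55  68  73  76  77]
[[308.4058 221.1048]]
[[308.4028 225.6553]]
```

Request:
drive_tool --pt "0 0.3 7.7 0 0 0" --pt "0 0.5 7.7 0 0 0" --pt "0 0.8 7.7 0 0 0" --pt "0 1 7.7 0 0 0" --pt "0 1.2 7.7 0 0 0"

```text
time_s: 36.8
tcp_pos: [0.4457, -0.1239, 0.1484]
orientation: [0.859, 0.481, -0.083, -0.152]
ft_force: [4.5, -3.4, -2.3]
gripper_width: 0.0114
gripper_force: 18.0
```

Request:
drive_tool --pt "0 1.3 7.6 0 0 0" --pt "0 1.5 7.6 0 0 0" --pt "0 1.7 7.6 0 0 0" --pt "0 1.9 7.5 0 0 0" --pt "0 0 0 0 0 0"

```text
time_s: 37.3
tcp_pos: [0.442, -0.1216, 0.117]
orientation: [0.859, 0.481, -0.084, -0.153]
ft_force: [4.3, -3.2, -5.7]
gripper_width: 0.0116
gripper_force: 18.0
```

Run:
```python
from h import *
s=monitor.sense();N=now();print(N[:3,3],s["ft_force"],s["gripper_width"])
for j in(.98,1.02,1.047):print(j,hand_pose(j)[:3,3])
plan(N,hand_pose(1.047),2)
```

```text
[ 0.442  -0.1216  0.117 ] [ 4.341  -3.1935 -5.7077] 0.011636027469907823
0.98 [ 0.4407 -0.1195  0.1206]
1.02 [ 0.4398 -0.119   0.1097]
1.047 [ 0.4394 -0.1187  0.1022]
 2 rows [0.53, 0.75, 7.59, -0.02, -0.01, 0.23] mid [ 0.4407 -0.1202  0.1096]
```

Request:
drive_tool --pt "0 1.5 4 0 0 0" --pt "0 1.2 4 0 0 0" --pt "0 1 3 0 0 0" --pt "0 0.6 2 0 0 0" --pt "0 0.4 1.5 0 0 0"

```text
time_s: 37.8
tcp_pos: [0.4414, -0.1207, 0.1069]
orientation: [0.859, 0.481, -0.084, -0.154]
ft_force: [2.7, -3.0, 24.8]
gripper_width: 0.0113
gripper_force: 18.0
```

Request:
drive_tool --pt "0 0.4 1.2 0 0 0" --pt "0 0 1 0 0 0" --pt "0 0 1 0 0 0" --pt "0 0 1 0 0 0" --pt "0 0 0 0 0 0"

```text
time_s: 38.3
tcp_pos: [0.4406, -0.1194, 0.1031]
orientation: [0.859, 0.482, -0.084, -0.154]
ft_force: [2.1, -2.6, 24.9]
gripper_width: 0.0113
gripper_force: 18.0
```

Request:
drive_tool --pt "0 0 -1.5 0 0 0" --pt "0 0 -1 0 0 0" --pt "0 0 0 0 0 0" --pt "0 0 0 0 0 0" --pt "0 0 0 0 0 0"

```text
time_s: 38.8
tcp_pos: [0.4406, -0.1194, 0.1032]
orientation: [0.859, 0.482, -0.084, -0.154]
ft_force: [2.9, -1.6, 12.1]
gripper_width: 0.0115
gripper_force: 18.0
```

Request:
drive_tool --hand 0.22 --pt "0 0 0 0 0 0" --pt "0 0 0 0 0 0" --pt "0 0 0 0 0 0" --pt "0 0 0 0 0 0" --pt "0 0 0 0 0 0"

```text
time_s: 39.3
tcp_pos: [0.4405, -0.1205, 0.101]
orientation: [0.859, 0.481, -0.084, -0.154]
ft_force: [-0.4, -0.2, -0.6]
gripper_width: 0.0205
gripper_force: 0.0
```

Request:
drive_tool --pt "0 0 -3 0 0 0" --pt "0 0 -10 0 0 0" --pt "0 0 -20 0 0 0" --pt "0 0 -30 0 0 0" --pt "0 0 -30 0 0 0"

```text
time_s: 39.8
tcp_pos: [0.4685, -0.138, 0.1902]
orientation: [0.859, 0.481, -0.084, -0.153]
ft_force: [0.8, 0.4, 0.1]
gripper_width: 0.0206
gripper_force: 0.0
```

Run:
```python
from h import *
s=monitor.sense();print(s["tcp_pos"],s["ft_force"])
a=cams.snapshot("scene");cv2.imwrite("pics/s18.png",a)
pr=a.astype(int).mean(2)
print("face col305-315 rows 235:275",np.round(pr[235:280,305:315].mean(1)).astype(int))
print("col 326-332",np.round(pr[235:280,326:332].mean(1)).astype(int))
for j in(.98,1.0,1.02,1.047):
    al=np.pi/3-j;u=np.array([-np.cos(al),np.sin(al)]);n=np.array([np.sin(al),np.cos(al)])
    P=lambda l,o,y:m2w(M,(128+l*u[0]+o*n[0],y,91+l*u[1]+o*n[1]))[0]
    print(j,proj("scene",[P(238,0,90),P(238,27,90),P(275,14,40)]).round(1).tolist(),"knob",proj("scene",m2w(M,(11,158,17))).round(1))
```

```text
[ 0.4685 -0.138   0.1902] [0.7902 0.4462 0.1013]
face col305-315 rows 235:275 [209 209 209 209 243 160  77  91  92  94  92  94  93  93  94  85  81  82
  82  82  81  83  84  84  81  78  75  71  66  62  61  62  61  61  61  61
  63  66  65  64  50  43  40  35  29]
col 326-332 [213 213 215 225 157  90  90  92  93  93  93  93  92  90  93  83  65 116
 121 117  90  72  70  70  69  70  69  74  81  83  87  90  91  89  71  61
  63  67  65  65  64  66  60  43 207]
0.98 [[308.4, 245.3], [308.4, 236.2], [328.2, 248.3]] knob [[285.9 246.4]]
1.0 [[308.5, 246.8], [308.4, 237.9], [328.1, 250.3]] knob [[285.9 246.4]]
1.02 [[308.5, 248.4], [308.4, 239.6], [328.1, 252.2]] knob [[285.9 246.4]]
1.047 [[308.5, 250.4], [308.4, 241.8], [328.1, 254.7]] knob [[285.9 246.4]]
```

Run:
```python
from h import *
N=now();T=hand_pose(1.047,off=.008);T[2,3]+=.022;print(T[:3,3]);plan(N,T,5)
```

```text
[ 0.4426 -0.1207  0.1346]
 5 rows [0.01, -2.67, 13.65, 0.11, -0.04, 0.09] mid [ 0.4607 -0.132   0.1704]
```

Request:
drive_tool --hand 0 --pt "0 0 0 0 0 0" --pt "0 0 0 0 0 0" --pt "0 0 0 0 0 0" --pt "0 -4.7 0 0 0 0" --pt "0 -8.6 8.3 0 0 0"

```text
time_s: 40.35
tcp_pos: [0.4553, -0.1298, 0.1851]
orientation: [0.859, 0.481, -0.083, -0.153]
ft_force: [-0.0, -0.7, 0.4]
gripper_width: 0.001
gripper_force: 0.0
```

Request:
drive_tool --pt "0 0 20 0 0 0" --pt "0 0 20 0 0 0" --pt "0 0 14 0 0 0" --pt "0 0 6 0 0 0" --pt "0 0 0 0 0 0"

```text
time_s: 40.85
tcp_pos: [0.4368, -0.1184, 0.1284]
orientation: [0.859, 0.481, -0.085, -0.154]
ft_force: [0.5, 0.9, 0.9]
gripper_width: 0.0002
gripper_force: 0.0
```

Request:
drive_tool --pt "0 0 2 0 0 0" --pt "0 0 2 0 0 0" --pt "0 0 2 0 0 0" --pt "0 0 2 0 0 0" --pt "0 0 0 0 0 0"

```text
time_s: 41.35
tcp_pos: [0.4353, -0.1173, 0.1214]
orientation: [0.859, 0.481, -0.084, -0.153]
ft_force: [-0.2, 0.6, -0.4]
gripper_width: 0.0009
gripper_force: 0.0
```

Request:
drive_tool --pt "0 0 2 0 0 0" --pt "0 0 2 0 0 0" --pt "0 0 2 0 0 0" --pt "0 0 0 0 0 0" --pt "0 0 0 0 0 0"

```text
time_s: 41.85
tcp_pos: [0.4346, -0.1168, 0.1185]
orientation: [0.859, 0.481, -0.083, -0.152]
ft_force: [-0.4, -1.7, 16.2]
gripper_width: 0.0003
gripper_force: 7.3
```

The bar top is at about z 111 mm and firm under 16 N, so the hood is fully shut. Retreat, check the ball and hand in.

Request:
drive_tool --pt "0 0 -10 0 0 0" --pt "0 0 -30 0 0 0" --pt "0 0 -40 0 0 0" --pt "0 0 -20 0 0 0" --pt "0 0 0 0 0 0"

```text
time_s: 42.35
tcp_pos: [0.4652, -0.1354, 0.212]
orientation: [0.86, 0.482, -0.081, -0.15]
ft_force: [-0.5, 0.9, -1.1]
gripper_width: 0.0005
gripper_force: 0.0
```

Run:
```python
from h import *
t=cams.snapshot("top");a=cams.snapshot("scene")
for n,im in(("scene",a),("top",t)):
    g=im.astype(int);m=((g.min(2)>105)&(g.max(2)-g.min(2)<75)).astype(np.uint8)
    c0=proj(n,(.381,-.366,.033))[0].astype(int);k,l,st,c=cv2.connectedComponentsWithStats(m[c0[1]-25:c0[1]+25,c0[0]-25:c0[0]+25]);print(n,(c[1:]+c0-25)[st[1:,4]>100])
pr=a.astype(int).mean(2);print(np.round(pr[245:262,326:332].mean(1)).astype(int),np.round(pr[235:254,305:315].mean(1)).astype(int))
print(monitor.sense()["ft_force"],now()[:3,3])
```

```text
scene []
top [[397.3876 242.5039]]
[ 93  94  94  92  95  82  69  94 101 108  88  71  71  70  69  70  69] [209 209 209 208 243 160  78  91  93  93  93  93  92  94  95  85  81  81
  81]
[-0.0065  0.3111 -0.9127] [ 0.4623 -0.1343  0.2093]
```

```bash
python3 -c "
from rig import ctrl; print(ctrl.sign_off())"
```

```text
the job is handed in; nothing more can be done
None
```

I rolled the ball to the gap and set it down in the tray, broke the stay and lowered the hood until it was shut, then handed the job in at about 42 s of the 72 s allowed; no verdict came back.

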